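# Dose the rinse mug and shut the solvents away

### The arm

A 7-joint arm with a two-finger parallel gripper is mounted at the origin on the work surface. World frame = base frame: x ahead of the robot, y to its left, z up, the work surface at z = 0. Lengths are in m, angles in rad, forces in N, time in s.
With the tool pointing down it reaches from about 0.35 to 0.9 m from the base axis. Payload 7.2 kg.
Tool frame: the origin (TCP) lies between the finger pads; the fingertips stand 22 mm ahead of it and the grasp point (between the pads) lies 3 mm ahead of it; z points along the fingers, y is the line along which they close (so a half turn about z gives the same grasp; the last joint's range is limited). The gripper opens to 88 mm and grips with 3 to 60 N. Pads are 20 mm wide; open, the fingers measure 115 mm over their backs; the gripper's body (75 mm by 178 mm) begins 61 mm behind the grasp point.
Start: joints at [1.211, 0.411, -0.013, 1.596, 0.006, 1.134, -0.082], TCP at [0.18, -0.599, 0.245] pointing down, gripper open.
Joint ranges: [-2.95, 2.95], [-0.29, 1.99], [-1.47, 1.44], [0.14, 2.54], [-1.03, 4.17], [0.13, 1.85], [-2.86, 2.86]. Speed limits (rad/s): [2.39, 2.39, 3.01, 3.01, 3.14, 3.14, 3.14].

### API

Orientations are given as a unit quaternion [w, x, y, z].
In Python, from plant import bot, optics, job gives the robot as it stands.
- The arm moves only by the tool carry_out, never from a script. Its argument "series" is a list that holds one entry, the list of rows, each a list of 7 numbers: the turn, a rotation vector about the tool's x, y, z as a fraction of full scale, then the shift along the tool's x, y, z as a fraction of full scale, then the closure, from 0 (fully open) to 1 (shut). A call has 1 to 5 rows; each row is the pose to reach, as a shift and turn from the pose commanded when the call began, along the tool's axes at that moment, turning the shorter way round; what a row does not reach only later rows make up. Full scale, the value 1, is 0.12 m for a shift and 360 degrees for a turn. A row lasts 1/10 s, in which the tool goes at most 50 mm and 8.59 degrees, less where a joint would pass 70% of its speed; a pose out of reach is approached as far as the arm can. A call with a number of a shift or a turn outside -1 to 1 is refused whole. A call with a gripper value outside its range is refused whole. The fingers move at their own pace and stop on an object; "force" is the grip in N (left out, the last holds). Time passes only in rows, so rows that repeat a pose let the fingers close. It gives the time, the measured TCP pose, the force, the opening and the grip force at its end, in the units of the state.
- bot.observe(): the state, without advancing time (a new reading comes with each control period).
- optics.read_camera(name): name is "side" or "top"; returns a dict with "color" (480x640x3 uint8, blue, green, red), "z_map" (480x640 float32, m along the optical axis (not along the pixel's ray), 0 where there is no reading), "mtx" (3x3 intrinsics, pixels), "position" and "orientation" of the camera in the world. Camera axes: x right, y up, looking along -z (the intrinsics and any distortion apply to the point x, -y, -z); pixel columns grow to the right and rows downward; lengths in m; the calibration is good to about 2 mm. A picture is of the moment at which its call begins.
- job.close_job(): hands the job in; it is judged then, once.
The state is a dict: "time_s": time; "joints": joint angles; "joint_vel": joint speeds; "joint_efforts": joint torques, N m; "eef_pos": TCP position; "ee_rot": TCP orientation; "wrist_force": force on the tool from outside, world axes, zero at the start; "wrist_torque": the same for the moment, N m; "gripper_width": opening from 0.0 (shut) to 1.0 (fully open); "grip_force": force on a finger pad.
Only numpy, scipy, OpenCV 4.12 (cv2) and the standard library are available. Lean on these libraries where they do the work, as an engineer would, in place of code of your own. Each camera call takes 0.05 s, during which the arm holds its last target. There are 200 camera calls.

### The job

End of the painting session: stand the handled rinse mug under the spout of the thinner pump and give it two full strokes, each pressed past the soft first stop right down to the stiff second stop and then let all the way back up. Next raise the lid of the grey solvent chest until its folding stay snaps over and holds it open, stand the mug and every square enamel jar upright on the chest's floor, then fold the stay by pushing its knee bar down and back, so that the lid lifts a touch off its lock and comes down fully shut. Carry the mug upright and leave everything else on the bench as it is.

Things in the scene. Friction and masses are not known exactly. Their poses are not given: they have to be found in the camera images.
- chest: Grey steel solvent chest fixed to the bench, 220 (its x) x 310 (its y) x 95 mm high without the lid; walls and floor 5 mm thick, inside 210 x 300 mm, floor 5 mm above the bench. Origin: centre of its underside, on the bench. x points to the hinge side (away from the robot), the front is at -x, the stay is on the outside of its right end (-y)
- lid (a joint): The lid's hinge angle in rad: 0 shut; the stay is straight at 1.43 (as far as it opens) and the lid rests locked at 1.405. The lid (0.85 kg, 12 mm thick, reaching 224 mm from the hinge line) is hinged along the far rim; a damper lets it down softly by itself (about 6 s) whenever it is not held or locked
- lid_hinge (a point): middle of the hinge line, 95 mm above the bench and 110 mm from the chest's centre along its +x; the hinge line runs along the chest's y
- lid_handle (a point): middle of the lid's handle, a round steel bar 12 mm thick and 130 mm long, parallel to the hinge line, on two posts near its ends. Shut, it is 190 mm in front of the hinge line and 50 mm above it (38 mm over the lid's top); it swings with the lid. Lifting takes about 5 to 8 N
- stay_knee (a joint): The knee angle of the stay in rad: 0 folded (lid shut), 2.68 straight, 2.98 snapped over against its stop (locked; a light spring takes it there once the lid has been pulled up as far as it goes and let go). The lock opens when the knee bar is pushed back through straight (about 2 to 4 N); from below about 2.2 the lid comes down by itself
- knee_bar (a point): middle of the knee's rubber push bar, 18 mm thick, standing 50 mm out (chest -y) from the stay; this point is 45 mm out from the end wall, 19 mm short of the bar's end. It circles (radius 85 mm) about the stay's lower pivot, on the right end wall 20 mm in front of the chest's centre, 77 mm up: locked it is 68 mm above and 51 mm behind (+x) it, pushed it goes down and +x; shut it is 53 mm below, 67 mm behind
- spout_tip (a point): open lower end of the pump's steel spout (10 mm thick), 117 mm above the bench, 100 mm from the bottle's axis. The fixed pump stands on an amber bottle 84 mm wide, on a steel foot that reaches 40 mm from the axis on the spout's side; the spout's tube runs 184 mm above the bench. This point's x axis points from the spout back to the bottle
- plunger_top (a point): centre of the top of the pump's round white plunger cap, 44 mm wide, on the bottle's axis, 252 mm above the bench when up; it is pressed straight down 24 mm in all
- pump_dose (a joint): first part of the plunger's stroke in m: 0 up, 0.016 at the first stop; soft spring, 2 to 4 N
- pump_purge (a joint): second part of the stroke in m: 0 until the first stop is reached, then a stiff spring, 7.5 N rising to 12 N at 0.008, the second stop. Both springs push the plunger back up when it is let go
- mug: Steel rinse mug, round, 68 mm wide, 75 mm tall, open at the top (mouth 62 mm wide), 0.17 kg, with one handle. Origin: centre of its underside; z up, the handle points along its -x
- mug_mouth (a point): centre of the mug's rim, 75 mm above its underside
- mug_handle (a point): middle of the handle's upright strap, 68 mm from the mug's axis and 40 mm above its underside; the strap is 12 mm (radially) x 10 mm (sideways) and 50 mm tall, with 28 mm free between it and the mug
- jar0: Square capped enamel jar, 50 x 50 mm and 48 mm tall in glass with rounded edges, steel screw cap 42 mm wide on top, 66 mm tall in all, 0.2 kg. Origin: centre of its underside; x and y square to its sides. Two to four such jars are present
- jar1: Square capped enamel jar, 50 x 50 mm and 48 mm tall in glass with rounded edges, steel screw cap 42 mm wide on top, 66 mm tall in all, 0.2 kg. Origin: centre of its underside; x and y square to its sides. Two to four such jars are present
- jar2: Square capped enamel jar, 50 x 50 mm and 48 mm tall in glass with rounded edges, steel screw cap 42 mm wide on top, 66 mm tall in all, 0.2 kg. Origin: centre of its underside; x and y square to its sides. Two to four such jars are present
- jar3: Square capped enamel jar, 50 x 50 mm and 48 mm tall in glass with rounded edges, steel screw cap 42 mm wide on top, 66 mm tall in all, 0.2 kg. Origin: centre of its underside; x and y square to its sides. Two to four such jars are present
- pedal_a: Not part of the job, to be left alone: finished red effects pedal with knobs, 119 x 94 x 38 mm. Origin: centre of its underside
- pedal_b: Not part of the job, to be left alone: finished black effects pedal with knobs, 112 x 60 x 31 mm. Origin: centre of its underside
- water_jar: Not part of the job, to be left alone: empty round drinking glass for brushes, 72 mm wide, 85 mm tall. Origin: centre of its underside
- tin_lid: Not part of the job, to be left alone: flat round brass-coloured tin lid, 76 mm wide, 10 mm high. Origin: centre of its underside
- wax_tin: Not part of the job, to be left alone: flat round closed aluminium tin, 83 mm wide, 26 mm high. Origin: centre of its underside
- glue_bottle: Not part of the job, to be left alone: round white squeeze bottle with a cap, 46 mm wide, 115 mm tall. Origin: centre of its underside
- sanding_block: Not part of the job, to be left alone: cork sanding block, 90 x 55 x 28 mm. Origin: centre of its underside

How it is judged:
On the way, in this order (a step that is already met when the one before it is completed fails the run):
1. with the mug under the spout, the plunger is pressed through to its second stop (value of joint pump_dose above 0.0145 m and value of joint pump_purge above 0.006 m and horizontal distance between mug_mouth and spout_tip below 0.022 m and angle between mug's own z axis and vertical below 0.15 rad), for 0.2 s.
2. the plunger is let fully back up (value of joint pump_dose below 0.003 m and value of joint pump_purge below 0.0015 m), for 0.1 s.
3. with the mug under the spout, the plunger is pressed through to its second stop again (all of step 1), for 0.2 s.
4. the plunger is let fully back up again (all of step 2), for 0.1 s.
5. the lid is raised and its stay is snapped over, holding it open (value of joint lid above 1.36 rad and value of joint stay_knee above 2.85 rad), for 0.3 s.
6. mug and all jars stand upright on the chest's floor while the stay holds the lid (all of step 5 and x of mug in the frame of chest between -0.095 and 0.095 m and y of mug in the frame of chest between -0.14 and 0.14 m and z of each of mug, jar0, jar1, jar2, jar3 in the frame of chest below 0.015 m and angle between each of mug, jar0, jar1, jar2, jar3's own z axis and vertical below 0.15 rad and x of jar0 in the frame of chest between -0.095 and 0.095 m and y of jar0 in the frame of chest between -0.14 and 0.14 m and x of jar1 in the frame of chest between -0.095 and 0.095 m and y of jar1 in the frame of chest between -0.14 and 0.14 m and x of jar2 in the frame of chest between -0.095 and 0.095 m and y of jar2 in the frame of chest between -0.14 and 0.14 m and x of jar3 in the frame of chest between -0.095 and 0.095 m and y of jar3 in the frame of chest between -0.14 and 0.14 m), for 0.2 s.
At the end, for the whole second after the job is handed in: The mug and all jars present stand upright (within 0.15 rad) and at rest on the chest's floor, inside its walls; the lid is shut (below 0.03 rad); the pump's plunger is up (within 3 mm) (all of step 4 and x of mug in the frame of chest between -0.095 and 0.095 m and y of mug in the frame of chest between -0.14 and 0.14 m and z of each of mug, jar0, jar1, jar2, jar3 in the frame of chest below 0.015 m and angle between each of mug, jar0, jar1, jar2, jar3's own z axis and vertical below 0.15 rad and x of jar0 in the frame of chest between -0.095 and 0.095 m and y of jar0 in the frame of chest between -0.14 and 0.14 m and x of jar1 in the frame of chest between -0.095 and 0.095 m and y of jar1 in the frame of chest between -0.14 and 0.14 m and x of jar2 in the frame of chest between -0.095 and 0.095 m and y of jar2 in the frame of chest between -0.14 and 0.14 m and x of jar3 in the frame of chest between -0.095 and 0.095 m and y of jar3 in the frame of chest between -0.14 and 0.14 m and linear speed of each of mug, jar0, jar1, jar2, jar3 below 0.02 m/s and value of joint lid below 0.03 rad); the robot touches nothing.
It fails at once if the mug is tipped by more than 0.8 rad (it would spill) (angle between mug's own z axis and vertical above 0.8 rad).
It fails at once if a bystander is moved by more than 50 mm (distance of any of pedal_a, pedal_b, water_jar, tin_lid, wax_tin, glue_bottle, sanding_block from where it was at the start of the episode above 0.05 m).
Of jar0, jar1, jar2, jar3 only 2 to 4 are there at a start; the rules pass over those that are not, and their reading is None.
At some moment in a run one of mug, jar0, jar1, jar2, jar3 may be knocked a few centimetres aside while the robot is not near it.
It also fails if it takes over 210 s, if anything falls off the work surface, if the arm or the gripper's body presses on something with over 40 N, if the wrist force passes 120 N, or if a joint passes its speed limit or range.

## Working session

There is one attempt and no reset: what is moved stays moved. The work goes in short steps, Python scripts to look and compute and a tool call to move; the robot and the scene stay as the last step left them, time stands still between calls to the robot, and variables do not carry over. Pictures are saved under pics/ and viewed, at most 14 in all, crops included, and the job is handed in when it is done.

Besides the shell and the picture viewer there is one more tool, called as name(argument=value, ...) on one line, values as JSON. carry_out: Moves the arm, as the interface text tells. Shift numbers are shares of 0.12 m and turn numbers shares of 360 degrees, none past 1 either way. Its arguments: {"type":"object","properties":{"series":{"type":"array"},"force":{"type":"number"}},"required":["series"]}

```bash
mkdir -p pics; ls
cat > h.py <<'E'
import numpy as np, cv2
from scipy.spatial.transform import Rotation as R
from plant import bot, optics, job
def q2R(q): return R.from_quat([q[1],q[2],q[3],q[0]])
def cam(n):
    c=optics.read_camera(n); c['R']=q2R(c['orientation']).as_matrix(); c['p']=np.array(c['position']); return c
def cloud(c):
    z=c['z_map']; v,u=np.mgrid[:480,:640]; K=c['mtx']
    P=np.stack([(u-K[0][2])/K[0][0]*z,-(v-K[1][2])/K[1][1]*z,-z],-1)
    W=P@c['R'].T+c['p']; W[z==0]=np.nan; return W
def ray(c,u,v,h):
    K=c['mtx']; d=c['R']@np.array([(u-K[0][2])/K[0][0],-(v-K[1][2])/K[1][1],-1]); return c['p']+d*(h-c['p'][2])/d[2]
def proj(c,P):
    p=c['R'].T@(np.array(P)-c['p']); K=c['mtx']; return K[0][0]*p[0]/-p[2]+K[0][2], K[1][1]*-p[1]/-p[2]+K[1][2]
E
python3 - <<'E'
from h import *
s=bot.observe(); print({k:np.round(v,3) for k,v in s.items()})
for n in('top','side'):
    c=cam(n); cv2.imwrite(f'pics/{n}0.png',c['color']); print(n,{k:c[k] for k in c if k not in('color','z_map','R','p')}); np.save(n+'0.npy',cloud(c))
E
```

```text
pics
{'time_s': np.float64(0.0), 'joints': array([ 1.211,  0.412, -0.013,  1.597,  0.006,  1.134, -0.082]), 'joint_vel': array([ 0.001,  0.   , -0.   ,  0.   , -0.001,  0.   ,  0.001]), 'joint_efforts': array([ 0.0000e+00, -5.8796e+01,  6.4100e-01, -2.9108e+01, -5.4000e-02,
        1.8000e-02,  0.0000e+00]), 'eef_pos': array([ 0.18 , -0.598,  0.244]), 'ee_rot': array([-0.001,  0.989,  0.145, -0.   ]), 'wrist_force': array([-0.973,  0.258, -0.287]), 'wrist_torque': array([ 0.029,  0.037, -0.018]), 'grip_force': np.float64(0.0), 'gripper_width': np.float64(1.003)}
top {'mtx': array([[533.15176014,   0.        , 316.88972979],
       [  0.        , 533.15176014, 239.196525  ],
       [  0.        ,   0.        ,   1.        ]]), 'position': array([ 0.37392754, -0.02514863,  1.4423959 ]), 'orientation': array([-0.6969202 , -0.04109769,  0.04166148,  0.71475697])}
side {'mtx': array([[492.44038487,   0.        , 313.00773863],
       [  0.        , 492.44038487, 239.97557192],
       [  0.        ,   0.        ,   1.        ]]), 'position': array([0.87783009, 0.7920415 , 0.91629554]), 'orientation': array([0.19357404, 0.08658975, 0.40698353, 0.88847944])}
```

View pics/top0.png

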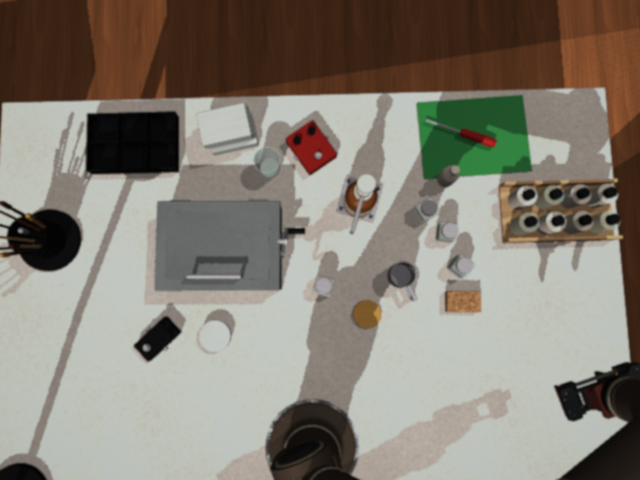

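View pics/side0.png

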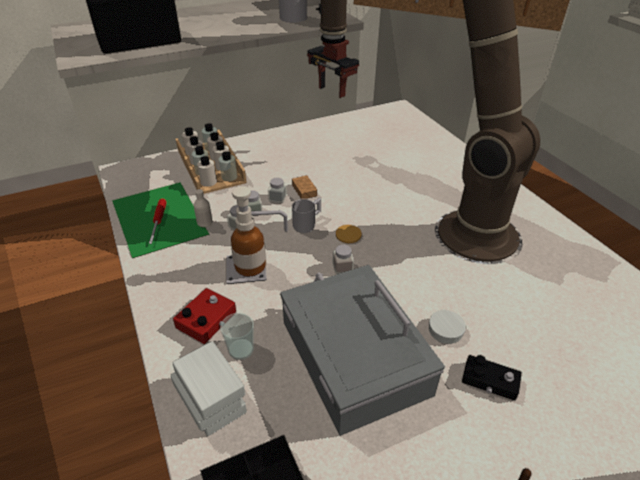

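The top view shows four jars (pixels 323,288; 427,208; 447,231; 460,266). The mug is at (402,273) with its handle toward (412,297). The pump cap is at (366,185) with the spout running to (354,230), and the chest spans (157-281, 202-290) with its knee bar at (295,231). The side view agrees.

Run:
```python
from h import *
W=np.load('top0.npy'); c=cam('top')
z=W[...,2]
reg={'jarA':(323,288,14),'jarB':(427,208,14),'jarC':(447,231,14),'jarD':(460,266,14),'mug':(404,277,24),'pump':(360,200,40),'glue':(450,175,14),'knee':(292,235,18),'handle':(214,274,34)}
for n,(u,v,r) in reg.items():
    P=W[v-r:v+r,u-r:u+r].reshape(-1,3); P=P[np.isfinite(P[:,2])]
    P=P[P[:,2]>.02]
    print(n,len(P),'z pct',np.round(np.percentile(P[:,2],[5,25,50,75,95,100]),3))
    def rect(Q,l):
        if len(Q)>4:
            q=(Q[:,:2]*1000).astype(np.float32); b=cv2.minAreaRect(q); e=cv2.minEnclosingCircle(q); print('  ',l,len(Q),'rect',np.round(b[0]),np.round(b[1]),round(b[2]),'circ',np.round(e[0]),round(e[1],1),'mean',Q.mean(0).round(3))
    if n[:3]=='jar':
        rect(P[P[:,2]>.055],'cap');rect(P[(P[:,2]>.03)],'glass')
    elif n=='mug': rect(P[P[:,2]>.068],'rim'); rect(P,'all')
    elif n=='pump': rect(P[P[:,2]>.235],'cap'); rect(P[(P[:,2]>.165)&(P[:,2]<.2)],'tube'); rect(P[(P[:,2]<.03)],'foot')
    elif n=='glue': rect(P,'all')
    elif n=='handle': rect(P[P[:,2]>.125],'bar')
    else: rect(P,'all')
P=W[195:300,150:290].reshape(-1,3); P=P[(P[:,2]>.098)&(P[:,2]<.115)]; q=(P[:,:2]*1000).astype(np.float32); print('chest',cv2.minAreaRect(q),P.mean(0))
cv2.imwrite('pics/crop1.png',cv2.resize(c['color'][150:330,270:490],None,fx=3.6,fy=3.3,interpolation=cv2.INTER_CUBIC))
```

```text
jarA 359 z pct [0.042 0.047 0.063 0.067 0.07  0.073]
   cap 201 rect [416. -40.] [39. 39.] 88 circ [416. -41.] 20.5 mean [ 0.416 -0.041  0.066]
   glass 359 rect [416. -41.] [50. 50.] 74 circ [416. -41.] 31.7 mean [ 0.415 -0.041  0.057]
jarB 385 z pct [0.032 0.046 0.061 0.066 0.07  0.073]
   cap 211 rect [ 612. -322.] [41. 39.] 52 circ [ 612. -321.] 22.2 mean [ 0.611 -0.322  0.065]
   glass 368 rect [ 612. -322.] [50. 50.] 30 circ [ 612. -322.] 32.0 mean [ 0.609 -0.319  0.057]
jarC 402 z pct [0.026 0.045 0.06  0.066 0.069 0.075]
   cap 208 rect [ 550. -374.] [41. 40.] 88 circ [ 551. -374.] 21.7 mean [ 0.55  -0.373  0.066]
   glass 372 rect [ 551. -374.] [50. 51.] 81 circ [ 550. -373.] 32.3 mean [ 0.548 -0.37   0.057]
jarD 402 z pct [0.032 0.046 0.06  0.066 0.069 0.073]
   cap 213 rect [ 458. -406.] [40. 41.] 24 circ [ 459. -406.] 21.3 mean [ 0.458 -0.406  0.066]
   glass 384 rect [ 458. -407.] [52. 50.] 50 circ [ 458. -406.] 32.0 mean [ 0.457 -0.402  0.056]
mug 345 z pct [0.023 0.043 0.061 0.072 0.077 0.083]
   rim 112 rect [ 433. -244.] [66. 79.] 74 circ [ 428. -250.] 45.2 mean [ 0.
[... 332 characters left out ...]
mean [ 0.6   -0.13   0.182]
   foot 26 rect [671. -99.] [182.  39.] 31 circ [ 676. -107.] 91.2 mean [ 0.672 -0.097  0.025]
glue 343 z pct [0.029 0.06  0.077 0.091 0.117 0.121]
   all 343 rect [ 696. -380.] [45. 39.] 43 circ [ 698. -382.] 23.2 mean [ 0.693 -0.376  0.076]
knee 474 z pct [0.027 0.036 0.102 0.107 0.11  0.117]
   all 474 rect [550.  42.] [77. 98.] 90 circ [548.  53.] 53.6 mean [0.549 0.057 0.077]
handle 3461 z pct [0.103 0.106 0.108 0.11  0.149 0.158]
   bar 274 rect [443. 226.] [131.  10.] 88 circ [444. 226.] 65.8 mean [0.443 0.225 0.149]
chest ((524.3260498046875, 214.60781860351562), (334.7633972167969, 229.85519409179688), 88.54788970947266) [0.52349345 0.22226269 0.10754768]
```

View pics/crop1.png

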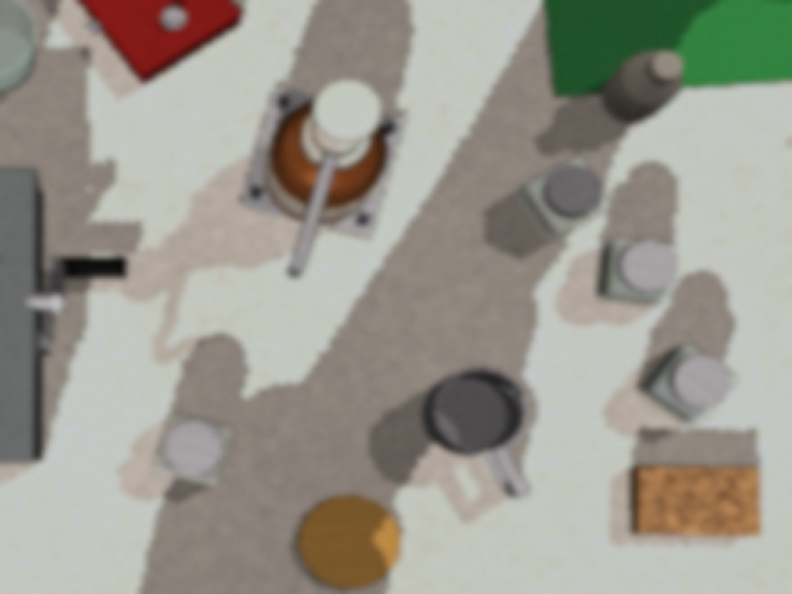

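The crop shows the spout end at about image (352,232), the mug rim at (402,274), its handle end at (412,297), and the knee bar at about (296,231).

Run:
```python
from h import *
W=np.load('top0.npy'); c=cam('top')
def sel(u,v,ru,rv,lo,hi):
    P=W[v-rv:v+rv,u-ru:u+ru].reshape(-1,3); return P[(P[:,2]>lo)&(P[:,2]<hi)]
def line(P,n):
    a=cv2.fitLine((P[:,:2]).astype(np.float32),cv2.DIST_HUBER,0,1e-4,1e-4).ravel(); d=a[:2];t=(P[:,:2]-a[2:])@d
    print(n,len(P),'dir deg',np.degrees(np.arctan2(d[1],d[0])).round(1),'ends',(a[2:]+d*t.min()).round(3),(a[2:]+d*t.max()).round(3),'mean',P.mean(0).round(3))
P=sel(358,214,25,22,.165,.2); P=P[np.hypot(P[:,0]-.64,P[:,1]+.142)>.045]; line(P,'tube')
print('spout end ray',ray(c,352,231,.184).round(3))
b=sel(214,274,34,20,.135,.17); line(b,'handle')
k=sel(296,231,12,5,.06,.2); print(len(k)); 
if len(k): line(k,'knee')
P=sel(214,245,100,60,.098,.113); h,_,_=[*cv2.minAreaRect((P[:,:2]*1000).astype(np.float32))]; 
for lo,hi in((1,99),): print(np.percentile(P,[lo,hi],axis=0))
# clean edges of lid
lid=P
for i,n in((0,'x'),(1,'y')): print(n, np.sort(lid[:,i])[[20,50,-50,-20]])
cc=[ (158,202),(280,202),(158,289),(280,289)]
for p in cc: print(p,ray(c,*p,.107).round(3))
m=sel(398,270,30,30,.066,.09); m=m[m[:,0]>.41]; 
A=np.c_[2*m[:,:2],np.ones(len(m))]; s=np.linalg.lstsq(A,(m[:,:2]**2).sum(1),rcond=None)[0]; print('mug rim fit',s[:2],np.sqrt(s[2]+s[0]**2+s[1]**2),len(m))
hd=sel(410,292,10,12,.03,.075);print(hd.round(3)[np.argsort(hd[:,0])][:12]); line(hd,'mughandle')
```

```text
tube 105 dir deg -16.7 ends [ 0.539 -0.112] [ 0.597 -0.129] mean [ 0.568 -0.12   0.182]
spout end ray [ 0.539 -0.112  0.184]
handle 272 dir deg 88.6 ends [0.441 0.161] [0.444 0.292] mean [0.443 0.225 0.149]
6
knee 6 dir deg 7.3 ends [0.547 0.052] [0.554 0.053] mean [0.551 0.053 0.073]
[[0.41055852 0.06858215 0.10085977]
 [0.63535051 0.37722431 0.11268563]]
x [0.40725907 0.4086786  0.63722747 0.63930973]
y [0.05522808 0.06614569 0.37934671 0.38090872]
(158, 202) [0.636 0.373 0.107]
(280, 202) [0.629 0.063 0.107]
(158, 289) [0.416 0.371 0.107]
(280, 289) [0.408 0.067 0.107]
mug rim fit [ 0.43880534 -0.24558224] 0.032137494060326406 100
[[ 0.372 -0.277  0.059]
 [ 0.373 -0.274  0.063]
 [ 0.373 -0.272  0.058]
 [ 0.373 -0.272  0.043]
 [ 0.373 -0.271  0.033]
 [ 0.375 -0.278  0.068]
 [ 0.375 -0.277  0.06 ]
 [ 0.375 -0.273  0.066]
 [ 0.375 -0.272  0.061]
 [ 0.375 -0.27   0.055]
 [ 0.375 -0.271  0.038]
 [ 0.378 -0.28   0.06 ]]
mughandle 99 dir deg 13.4 ends [ 0.371 -0.273] [ 0.422 -0.261] mean [ 0.396 -0.267  0.061]
```

```bash
cat >> h.py <<'E'
def Rd(psi,tilt=0,ax=(1,0,0)):
    "tool down, tool x at world heading psi deg; then tilted by tilt deg about world axis ax"
    return R.from_rotvec(np.radians(tilt)*np.array(ax,float))*R.from_euler('z',psi,degrees=True)*R.from_euler('x',180,degrees=True)
def plan(wps,speed=.045,start=None):
    """wps: (x,y,z,psi[,tilt]) ; prints calls: row, number of rows"""
    if start is None:
        s=bot.observe(); p=np.array(s['eef_pos']); r=q2R(s['ee_rot'])
    else: p=np.array(start[:3]); r=Rd(*start[3:])
    for w in wps:
        t=np.array(w[:3]); rt=Rd(*w[3:]); 
        while True:
            d=r.inv().apply(t-p)/.12; rv=(r.inv()*rt).as_rotvec(); a=np.degrees(np.linalg.norm(rv))
            f=min(1,1/max(1e-9,np.abs(d).max()),5*speed/max(1e-9,.12*np.linalg.norm(d)),42.5/max(a,1e-9))
            row=np.r_[rv*f/2/np.pi,d*f].round(3); n=max(1,int(np.ceil(max(.12*np.linalg.norm(d*f)/speed,a*f/8.5)-1e-6)))
            print('->',w if f==1 else '..',row.tolist(),'n',n)
            p=p+r.apply(row[3:]*.12); r=r*R.from_rotvec(row[:3]*2*np.pi)
            if f==1: break
def st():
    s=bot.observe(); r=q2R(s['ee_rot']).as_matrix(); print('t',round(float(s['time_s']),2),'p',np.round(s['eef_pos'],4),'psi',np.degrees(np.arctan2(r[1,0],r[0,0])).round(1),'z',r[:,2].round(2),'F',np.round(s['wrist_force'],1),'w',round(float(s['gripper_width'])*88,1),'gf',round(float(s['grip_force']),1),'j',np.round(s['joints'],2))
E
python3 - <<'E'
from h import *
plan([(.376,-.2722,.22,23),(.376,-.2722,.11,23),(.376,-.2722,.049,23)])
E
```

```text
-> .. [-0.0, 0.0, -0.007, 1.0, -0.908, 0.086] n 4
-> .. [-0.0, 0.0, -0.007, 1.0, -0.83, 0.083] n 4
-> (0.376, -0.2722, 0.22, 23) [-0.0, -0.0, -0.003, 0.416, -0.316, 0.034] n 2
-> (0.376, -0.2722, 0.11, 23) [-0.0, -0.0, -0.0, -0.001, 0.001, 0.917] n 3
-> (0.376, -0.2722, 0.049, 23) [-0.0, -0.0, -0.0, 0.0, 0.001, 0.508] n 2
```

carry_out(series=[[[0,0,-0.007,1.0,-0.908,0.086,0.5],[0,0,-0.007,1.0,-0.908,0.086,0.5],[0,0,-0.007,1.0,-0.908,0.086,0.5],[0,0,-0.007,1.0,-0.908,0.086,0.5]]], force=40)

```text
time_s: 0.6
eef_pos: [0.2666, -0.4549, 0.2341]
ee_rot: [-0.001, 0.985, 0.17, 0.001]
wrist_force: [0.8, 0.3, -0.9]
gripper_width: 0.673
grip_force: 0.0
```

carry_out(series=[[[0,0,-0.007,1.0,-0.83,0.083,0.5],[0,0,-0.007,1.0,-0.83,0.083,0.5],[0,0,-0.007,1.0,-0.83,0.083,0.5],[0,0,-0.007,1.0,-0.83,0.083,0.5]]])

```text
time_s: 1.0
eef_pos: [0.3467, -0.3214, 0.2243]
ee_rot: [-0.001, 0.981, 0.192, 0.001]
wrist_force: [0.3, 0.3, 0.8]
gripper_width: 0.503
grip_force: 0.0
```

carry_out(series=[[[0,0,-0.003,0.416,-0.316,0.034,0.5],[0,0,-0.003,0.416,-0.316,0.034,0.5],[0,0,-0.003,0.416,-0.316,0.034,0.5],[0,0,-0.003,0.416,-0.316,0.034,0.5]]])

```text
time_s: 1.4
eef_pos: [0.3755, -0.2739, 0.2203]
ee_rot: [0.0, 0.98, 0.197, -0.0]
wrist_force: [0.2, -0.8, -0.1]
gripper_width: 0.5
grip_force: 0.0
```

Run:
```python
from h import *
st(); c=cam('top'); W=cloud(c); cv2.imwrite('pics/t1.png',cv2.resize(c['color'][150:330,270:490],None,fx=3.6,fy=3.3,interpolation=cv2.INTER_CUBIC))
plan([(.376,-.2722,.11,23),(.376,-.2722,.049,23)])
```

```text
t 1.4 p [ 0.3755 -0.2739  0.2203] psi 22.8 z [-0. -0. -1.] F [ 0.2 -0.8 -0.1] w 44.0 gf 0.0 j [ 0.74  0.18 -0.24  1.99  0.05  0.98 -0.7 ]
-> (0.376, -0.2722, 0.11, 23) [0.0, 0.0, -0.001, 0.012, -0.013, 0.919] n 3
-> (0.376, -0.2722, 0.049, 23) [0.0, 0.0, 0.0, 0.001, -0.0, 0.508] n 2
```

carry_out(series=[[[0,0,0,0.012,-0.013,0.4,0.5],[0,0,0,0.012,-0.013,0.8,0.5],[0,0,0,0.012,-0.013,0.919,0.5]]])

```text
time_s: 1.75
eef_pos: [0.3737, -0.2709, 0.1063]
ee_rot: [-0.002, 0.98, 0.197, -0.002]
wrist_force: [-0.8, -0.3, 0.4]
gripper_width: 0.501
grip_force: 0.0
```

carry_out(series=[[[0,0,0,0,0,0.25,0.5],[0,0,0,0,0,0.508,0.5],[0,0,0,0,0,0.508,0.5],[0,0,0,0,0,0.508,0.9],[0,0,0,0,0,0.508,1]]])

```text
time_s: 2.25
eef_pos: [0.3774, -0.2716, 0.0504]
ee_rot: [0.001, 0.98, 0.197, 0.001]
wrist_force: [-0.0, -0.5, -0.3]
gripper_width: 0.355
grip_force: 0.0
```

carry_out(series=[[[0,0,0,0,0,0,1],[0,0,0,0,0,0,1],[0,0,0,0,0,0,1]]], force=50)

```text
time_s: 2.55
eef_pos: [0.3774, -0.2709, 0.0499]
ee_rot: [0.001, 0.98, 0.198, 0.001]
wrist_force: [-0.4, -0.9, 5.3]
gripper_width: 0.111
grip_force: 50.0
```

Run:
```python
from h import *
st(); W=cloud(cam('top'))
m=W[240:300,370:430].reshape(-1,3); m=m[(m[:,2]>.066)&(m[:,2]<.085)]; print(len(m), cv2.minEnclosingCircle((m[m[:,0]>.42][:,:2]*1000).astype(np.float32)))
cs=cam('side'); cv2.imwrite('pics/s1.png',cv2.resize(cs['color'][100:300,180:440],None,fx=3,fy=3,interpolation=cv2.INTER_CUBIC))
```

```text
t 2.55 p [ 0.3774 -0.2709  0.0499] psi 22.8 z [ 0. -0. -1.] F [-0.4 -0.9  5.3] w 9.8 gf 50.0 j [ 0.69  0.44 -0.21  2.14  0.16  0.58 -0.81]
117 ((438.4446105957031, -244.9831085205078), 33.64725875854492)
```

View pics/s1.png

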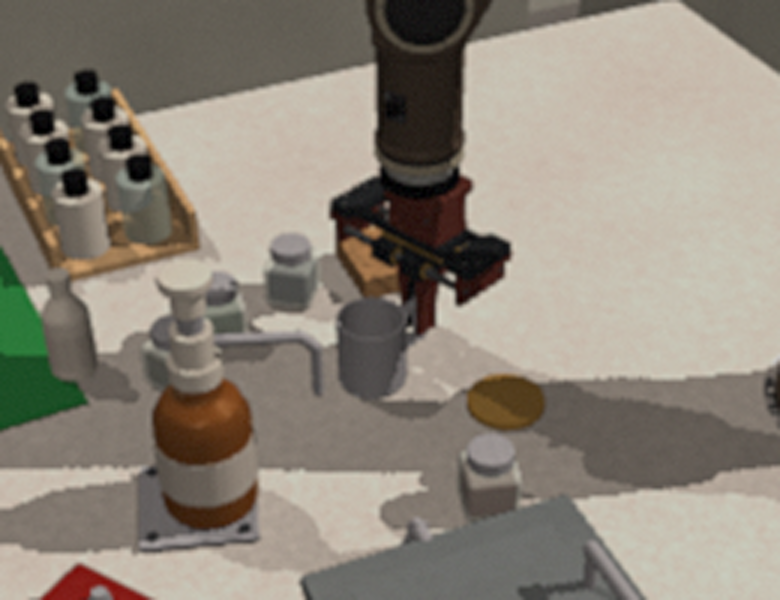

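The strap is gripped at 9.8 mm width, and the side view shows the mug upright between the fingers. The spout hangs at crop (318,390).

Run:
```python
from h import *
plan([(.3774,-.2709,.066,22.8),(.4781,-.1054,.066,-7),(.4781,-.1054,.0515,-7)],speed=.025)
```

```text
-> (0.3774, -0.2709, 0.066, 22.8) [0.0, -0.0, 0.0, 0.001, -0.0, -0.134] n 1
-> .. [0.0, -0.0, 0.053, 0.844, -0.61, -0.0] n 5
-> (0.4781, -0.1054, 0.066, -7) [0.0, -0.0, 0.03, 0.329, -0.469, -0.001] n 3
-> (0.4781, -0.1054, 0.0515, -7) [0.0, -0.0, -0.0, -0.0, -0.0, 0.121] n 1
```

carry_out(series=[[[0,0,0,0,0,-0.07,1],[0,0,0,0,0,-0.134,1],[0,0,0,0,0,-0.134,1]]])

```text
time_s: 2.95
eef_pos: [0.3773, -0.2707, 0.0663]
ee_rot: [0.001, 0.98, 0.198, 0.001]
wrist_force: [0.9, -0.6, -1.9]
gripper_width: 0.113
grip_force: 50.0
```

carry_out(series=[[[0,0,0.01,0.169,-0.122,0,1],[0,0,0.021,0.338,-0.244,0,1],[0,0,0.032,0.506,-0.366,0,1],[0,0,0.042,0.675,-0.488,0,1],[0,0,0.053,0.844,-0.61,0,1]]])

```text
time_s: 3.45
eef_pos: [0.4421, -0.1627, 0.0651]
ee_rot: [-0.0, 1.0, 0.031, -0.0]
wrist_force: [0.3, -0.2, -1.9]
gripper_width: 0.111
grip_force: 50.0
```

carry_out(series=[[[0,0,0.01,0.11,-0.156,0,1],[0,0,0.02,0.22,-0.312,0,1],[0,0,0.03,0.329,-0.469,0,1],[0,0,0.03,0.329,-0.469,0,1],[0,0,0.03,0.329,-0.469,0,1]]])

```text
time_s: 3.95
eef_pos: [0.4773, -0.1045, 0.0649]
ee_rot: [0.0, 0.998, -0.06, -0.0]
wrist_force: [-1.0, -0.6, -2.1]
gripper_width: 0.111
grip_force: 50.0
```

Run:
```python
from h import *
st(); c=cam('top');cs=cam('side')
a=cv2.resize(c['color'][170:290,300:420],(400,400),interpolation=cv2.INTER_CUBIC); b=cv2.resize(cs['color'][160:310,220:370],(400,400),interpolation=cv2.INTER_CUBIC)
cv2.imwrite('pics/t2.png',np.hstack([a,b]))
W=cloud(c); m=W[170:290,300:420].reshape(-1,3); m=m[(m[:,2]>.08)&(m[:,2]<.1)&(m[:,0]<.6)&(m[:,0]>.48)]; print(len(m), cv2.minEnclosingCircle((m[:,:2]*1000).astype(np.float32)), m.mean(0))
plan([(.4781,-.1054,.0515,-7)])
```

```text
t 3.95 p [ 0.4773 -0.1045  0.0649] psi -6.9 z [-0. -0. -1.] F [-1.  -0.6 -2.1] w 9.8 gf 50.0 j [ 0.2   0.43 -0.11  2.08  0.08  0.63 -1.65]
37 ((583.9876708984375, -126.67762756347656), 33.818359375) [ 0.5820509  -0.1254007   0.08720346]
-> (0.4781, -0.1054, 0.0515, -7) [0.0, 0.0, -0.0, 0.011, -0.004, 0.112] n 1
```

View pics/t2.png

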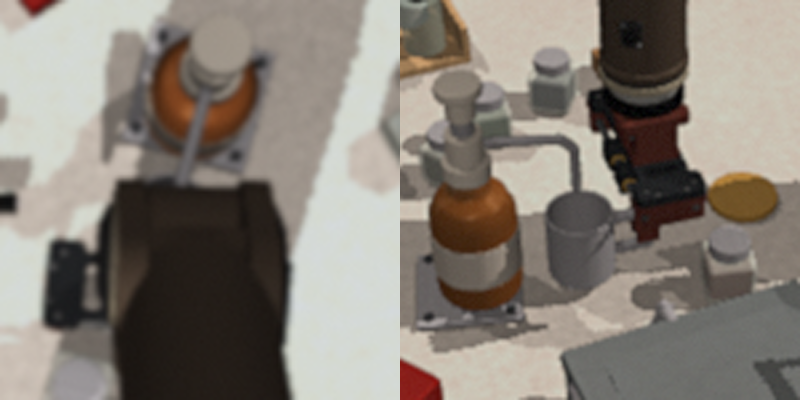

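The mug hangs upright with the spout tip over its mouth (right panel, 578,195). I'll lower and release it.

carry_out(series=[[[0,0,0,0.005,-0.004,0.06,1],[0,0,0,0.005,-0.004,0.122,1],[0,0,0,0.005,-0.004,0.122,1],[0,0,0,0.005,-0.004,0.122,0.6],[0,0,0,0.005,-0.004,0.122,0.6]]])

```text
time_s: 4.55
eef_pos: [0.4781, -0.1047, 0.0503]
ee_rot: [0.0, 0.998, -0.062, -0.0]
wrist_force: [1.2, -0.2, -0.6]
gripper_width: 0.255
grip_force: 0.0
```

carry_out(series=[[[0,0,0,0,0,0,0.5],[0,0,0,0,0,-0.25,0.5],[0,0,0,0,0,-0.6,0.5],[0,0,0,0,0,-1,0.5]]])

```text
time_s: 4.95
eef_pos: [0.4772, -0.1043, 0.171]
ee_rot: [-0.0, 0.998, -0.061, -0.001]
wrist_force: [0.7, -1.5, -0.7]
gripper_width: 0.497
grip_force: 0.0
```

carry_out(series=[[[0,0,0,0,0,-0.35,0.6],[0,0,0,0,0,-0.7,0.8],[0,0,0,0,0,-1,1],[0,0,0,0,0,-1,1],[0,0,0,0,0,-1,1]]])

```text
time_s: 5.45
eef_pos: [0.4783, -0.1045, 0.2911]
ee_rot: [0.0, 0.998, -0.061, 0.001]
wrist_force: [-0.1, 0.3, -0.2]
gripper_width: 0.085
grip_force: 0.0
```

Run:
```python
from h import *
st(); cs=cam('side'); W=cloud(cs)
P=W[160:310,220:370].reshape(-1,3); P=P[(P[:,0]<.6)&(P[:,0]>.5)&(P[:,1]>-.17)&(P[:,1]<-.06)]
m=P[(P[:,2]>.06)&(P[:,2]<.085)]; print(len(m),m.mean(0),cv2.minEnclosingCircle((m[:,:2]*1000).astype(np.float32)))
s=P[(P[:,2]>.1)&(P[:,2]<.165)]; print('spout',len(s),s.mean(0), s.min(0),s.max(0))
plan([(.640,-.142,.300,-7)]); print(); plan([(.640,-.142,.2715,-7),(.640,-.142,.247,-7)],start=(.640,-.142,.3,-7))
```

```text
t 5.45 p [ 0.4783 -0.1045  0.2911] psi -7.0 z [ 0. -0. -1.] F [-0.1  0.3 -0.2] w 7.4 gf 0.0 j [ 0.23  0.14 -0.12  1.85  0.02  1.15 -1.6 ]
269 [ 0.54217975 -0.11031208  0.06928337] ((550.233154296875, -115.51190948486328), 49.95084762573242)
spout 54 [ 0.5465805  -0.10919149  0.14182377] [ 0.53962433 -0.13837437  0.10522566] [ 0.59789781 -0.10342622  0.16399095]
-> .. [0.0, 0.0, -0.0, 1.0, 0.105, -0.062] n 3
-> (0.64, -0.142, 0.3, -7) [0.0, 0.0, -0.0, 0.381, 0.04, -0.023] n 2

-> (0.64, -0.142, 0.2715, -7) [0.0, 0.0, 0.0, -0.0, -0.0, 0.237] n 1
-> (0.64, -0.142, 0.247, -7) [0.0, 0.0, 0.0, -0.0, -0.0, 0.205] n 1
```

carry_out(series=[[[0,0,0,0.35,0.035,-0.08,1],[0,0,0,0.7,0.07,-0.08,1],[0,0,0,1,0.105,-0.07,1]]])

```text
time_s: 5.8
eef_pos: [0.5969, -0.1319, 0.2972]
ee_rot: [-0.0, 0.998, -0.061, -0.001]
wrist_force: [-0.3, -0.9, 1.0]
gripper_width: 0.002
grip_force: 0.0
```

carry_out(series=[[[0,0,0,0.3,0.04,-0.01,1],[0,0,0,0.355,0.04,-0.01,1],[0,0,0,0.355,0.04,-0.01,1],[0,0,0,0.355,0.04,-0.01,1]]])

```text
time_s: 6.2
eef_pos: [0.6362, -0.1413, 0.2988]
ee_rot: [-0.0, 0.998, -0.061, -0.001]
wrist_force: [-0.3, 0.2, -0.2]
gripper_width: 0.001
grip_force: 0.0
```

Run:
```python
from h import *
st(); c=cam('top');W=cloud(c); cs=cam('side'); V=cloud(cs)
for n,A in(('top',W),('side',V)):
    P=A.reshape(-1,3); P=P[(P[:,0]<.6)&(P[:,0]>.49)&(P[:,1]>-.17)&(P[:,1]<-.06)&(P[:,2]>.068)&(P[:,2]<.084)]
    if len(P)<9: print(n,len(P)); continue
    A=np.c_[2*P[:,:2],np.ones(len(P))]; s=np.linalg.lstsq(A,(P[:,:2]**2).sum(1),rcond=None)[0]; print(n,len(P),'fit',s[:2],np.sqrt(s[2]+s[0]**2+s[1]**2),P.min(0),P.max(0))
a=cv2.resize(c['color'][170:290,300:420],(400,400),interpolation=cv2.INTER_CUBIC); b=cv2.resize(cs['color'][130:280,200:350],(400,400),interpolation=cv2.INTER_CUBIC)
cv2.imwrite('pics/t3.png',np.hstack([a,b]))
plan([(.64,-.142,.276,-7),(.64,-.142,.247,-7)])
```

```text
t 6.2 p [ 0.6362 -0.1413  0.2988] psi -7.0 z [-0.  0. -1.] F [-0.3  0.2 -0.2] w 0.1 gf 0.0 j [ 0.21  0.43 -0.09  1.45  0.04  1.27 -1.58]
top 55 fit [ 0.54505771 -0.11690138] 0.03504643685896465 [ 0.50942331 -0.12334716  0.06816111] [ 0.5999202  -0.08025167  0.08079488]
side 153 fit [ 0.54559949 -0.11207814] 0.032765505215333425 [ 0.51041131 -0.14722242  0.06804732] [ 0.59986727 -0.07596635  0.07951306]
-> (0.64, -0.142, 0.276, -7) [0.0, 0.0, -0.0, 0.031, 0.001, 0.2] n 1
-> (0.64, -0.142, 0.247, -7) [0.0, 0.0, -0.0, 0.0, 0.0, 0.242] n 1
```

View pics/t3.png

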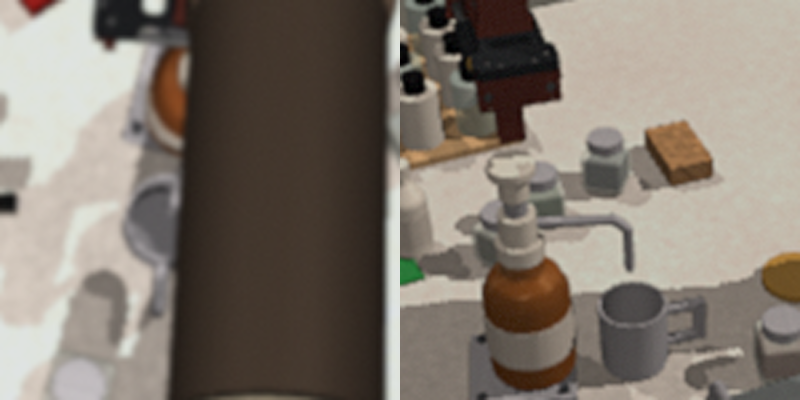

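The fingers are over the cap, and the mug stands under the spout tip (tip 630,268; mouth 634,297).

carry_out(series=[[[0,0,0,0.025,0,0.1,1],[0,0,0,0.025,0,0.2,1],[0,0,0,0.025,0,0.32,1],[0,0,0,0.025,0,0.442,1]]])

```text
time_s: 6.7
eef_pos: [0.6412, -0.1421, 0.2484]
ee_rot: [0.0, 0.998, -0.061, 0.002]
wrist_force: [-13.9, 1.9, 107.9]
gripper_width: 0.006
grip_force: 57.0
```

carry_out(series=[[[0,0,0,0,0,0,1],[0,0,0,0,0,0,1],[0,0,0,0,0,0,1],[0,0,0,0,0,0,1]]])

```text
time_s: 7.1
eef_pos: [0.6418, -0.1423, 0.2502]
ee_rot: [0.0, 0.998, -0.061, 0.003]
wrist_force: [-2.4, 0.7, 19.8]
gripper_width: 0.008
grip_force: 10.1
```

carry_out(series=[[[0,0,0,0,0,-0.1,1],[0,0,0,0,0,-0.2,1],[0,0,0,0,0,-0.3,1],[0,0,0,0,0,-0.3,1],[0,0,0,0,0,-0.3,1]]])

```text
time_s: 7.6
eef_pos: [0.6399, -0.142, 0.2822]
ee_rot: [-0.0, 0.998, -0.061, -0.001]
wrist_force: [0.2, -0.8, -0.2]
gripper_width: 0.007
grip_force: 0.0
```

carry_out(series=[[[0,0,0,0,0,0,1],[0,0,0,0,0,0,1],[0,0,0,0,0,0,1]]])

```text
time_s: 7.9
eef_pos: [0.6401, -0.142, 0.2824]
ee_rot: [-0.0, 0.998, -0.061, -0.001]
wrist_force: [-0.0, -0.2, 0.8]
gripper_width: 0.008
grip_force: 0.0
```

Run:
```python
from h import *
st(); V=cloud(cam('side'))
P=V.reshape(-1,3); P=P[np.hypot(P[:,0]-.64,P[:,1]+.142)<.03]; P=P[(P[:,2]>.21)&(P[:,2]<.30)]
h,e=np.histogram(P[:,2],np.arange(.21,.3,.004)); print(list(zip(e.round(3),h)))
P=V.reshape(-1,3); P=P[(P[:,0]<.59)&(P[:,0]>.49)&(P[:,1]>-.17)&(P[:,1]<-.06)&(P[:,2]>.068)&(P[:,2]<.084)]
A=np.c_[2*P[:,:2],np.ones(len(P))]; s=np.linalg.lstsq(A,(P[:,:2]**2).sum(1),rcond=None)[0]; print(len(P),'fit',s[:2],np.sqrt(s[2]+s[0]**2+s[1]**2))
```

```text
t 7.9 p [ 0.6401 -0.142   0.2824] psi -7.0 z [-0.  0. -1.] F [-0.  -0.2  0.8] w 0.7 gf 0.0 j [ 0.21  0.44 -0.09  1.46  0.04  1.24 -1.58]
[(np.float64(0.21), np.int64(9)), (np.float64(0.214), np.int64(13)), (np.float64(0.218), np.int64(13)), (np.float64(0.222), np.int64(12)), (np.float64(0.226), np.int64(20)), (np.float64(0.23), np.int64(15)), (np.float64(0.234), np.int64(4)), (np.float64(0.238), np.int64(4)), (np.float64(0.242), np.int64(27)), (np.float64(0.246), np.int64(31)), (np.float64(0.25), np.int64(108)), (np.float64(0.254), np.int64(9)), (np.float64(0.258), np.int64(4)), (np.float64(0.262), np.int64(15)), (np.float64(0.266), np.int64(9)), (np.float64(0.27), np.int64(18)), (np.float64(0.274), np.int64(19)), (np.float64(0.278), np.int64(14)), (np.float64(0.282), np.int64(14)), (np.float64(0.286), np.int64(19)), (np.float64(0.29), np.int64(11)), (np.float64(0.294), np.int64(3))]
150 fit [ 0.54351346 -0.111356  ] 0.03239429754350085
```

Plunger is back up. Second stroke, slower.

carry_out(series=[[[0,0,0,0,0,0.06,1],[0,0,0,0,0,0.12,1],[0,0,0,0,0,0.18,1],[0,0,0,0,0,0.22,1],[0,0,0,0,0,0.25,1]]])

```text
time_s: 8.45
eef_pos: [0.6409, -0.1421, 0.2536]
ee_rot: [0.0, 0.998, -0.061, 0.001]
wrist_force: [-2.0, -0.6, 10.7]
gripper_width: 0.004
grip_force: 5.1
```

carry_out(series=[[[0,0,0,0,0,0.015,1],[0,0,0,0,0,0.025,1],[0,0,0,0,0,0.035,1],[0,0,0,0,0,0.035,1],[0,0,0,0,0,0.035,1]]])

```text
time_s: 8.95
eef_pos: [0.6409, -0.1421, 0.2506]
ee_rot: [0.0, 0.998, -0.061, 0.001]
wrist_force: [-2.5, 1.1, 12.3]
gripper_width: 0.003
grip_force: 6.0
```

carry_out(series=[[[0,0,0,0,0,0.005,1],[0,0,0,0,0,0.01,1],[0,0,0,0,0,0.01,1],[0,0,0,0,0,0.01,1]]])

```text
time_s: 9.35
eef_pos: [0.641, -0.1421, 0.2503]
ee_rot: [0.0, 0.998, -0.061, 0.002]
wrist_force: [-4.2, 0.7, 16.0]
gripper_width: 0.008
grip_force: 8.1
```

```bash
python3 -c "
from h import *
st()"
```

```text
t 9.35 p [ 0.641  -0.1421  0.2503] psi -7.0 z [ 0. -0. -1.] F [-4.2  0.7 16. ] w 0.7 gf 8.1 j [ 0.21  0.46 -0.09  1.5   0.05  1.17 -1.59]
```

Run:
```python
from h import *
plan([(.641,-.142,.325,-7),(.443,.226,.26,88.6),(.443,.226,.148,88.6)],speed=.045)
```

```text
-> (0.641, -0.142, 0.325, -7) [0.0, -0.001, -0.0, 0.002, -0.001, -0.623] n 2
-> .. [-0.0, 0.0, -0.094, -0.708, -1.0, 0.193] n 4
-> .. [-0.0, 0.0, -0.076, -0.026, -1.0, 0.157] n 4
-> .. [-0.0, 0.0, -0.085, 0.486, -1.0, 0.175] n 4
-> (0.443, 0.226, 0.26, 88.6) [-0.0, -0.0, -0.011, 0.12, -0.08, 0.022] n 1
-> (0.443, 0.226, 0.148, 88.6) [-0.0, -0.0, 0.0, -0.0, 0.003, 0.934] n 3
```

carry_out(series=[[[0,0,0,0,0,-0.15,1],[0,0,0,0,0,-0.35,1],[0,0,0,0,0,-0.62,1],[0,0,0,0,0,-0.62,1]]])

```text
time_s: 9.75
eef_pos: [0.6418, -0.1423, 0.3262]
ee_rot: [0.0, 0.998, -0.061, 0.003]
wrist_force: [0.7, 0.5, -0.1]
gripper_width: 0.004
grip_force: 0.0
```

carry_out(series=[[[0,0,-0.094,-0.708,-1.0,0.193,0.6],[0,0,-0.094,-0.708,-1.0,0.193,0.6],[0,0,-0.094,-0.708,-1.0,0.193,0.6],[0,0,-0.094,-0.708,-1.0,0.193,0.6]]])

```text
time_s: 10.15
eef_pos: [0.5672, -0.0052, 0.2974]
ee_rot: [-0.002, 0.971, 0.239, -0.001]
wrist_force: [0.8, 0.2, 0.3]
gripper_width: 0.332
grip_force: 0.0
```

carry_out(series=[[[0,0,-0.076,-0.026,-1.0,0.157,0.6],[0,0,-0.076,-0.026,-1.0,0.157,0.6],[0,0,-0.076,-0.026,-1.0,0.157,0.6],[0,0,-0.076,-0.026,-1.0,0.157,0.6]]])

```text
time_s: 10.55
eef_pos: [0.5115, 0.0966, 0.2789]
ee_rot: [-0.001, 0.888, 0.46, -0.001]
wrist_force: [0.2, -0.8, -0.9]
gripper_width: 0.4
grip_force: 0.0
```

carry_out(series=[[[0,0,-0.085,0.486,-1.0,0.175,0.6],[0,0,-0.085,0.486,-1.0,0.175,0.6],[0,0,-0.085,0.486,-1.0,0.175,0.6],[0,0,-0.085,0.486,-1.0,0.175,0.6],[0,0,-0.085,0.486,-1.0,0.175,0.6]]])

```text
time_s: 11.05
eef_pos: [0.4507, 0.2104, 0.2584]
ee_rot: [-0.0, 0.739, 0.674, -0.001]
wrist_force: [0.1, -0.6, -0.5]
gripper_width: 0.405
grip_force: 0.0
```

Run:
```python
from h import *
st(); V=cloud(cam('top'));
plan([(.443,.226,.2,88.6),(.443,.226,.148,88.6)])
```

```text
t 11.05 p [0.4507 0.2104 0.2584] psi 84.8 z [-0. -0. -1.] F [ 0.1 -0.6 -0.5] w 35.6 gf 0.0 j [-0.06  0.23 -0.55  1.85  0.13  1.1  -0.75]
-> (0.443, 0.226, 0.2, 88.6) [-0.0, 0.0, -0.011, 0.13, -0.082, 0.487] n 2
-> (0.443, 0.226, 0.148, 88.6) [-0.0, 0.0, -0.0, 0.0, 0.001, 0.434] n 2
```

carry_out(series=[[[0,0,-0.011,0.13,-0.082,0.2,0.6],[0,0,-0.011,0.13,-0.082,0.45,0.6],[0,0,-0.011,0.13,-0.082,0.487,0.6]]], force=30)

```text
time_s: 11.4
eef_pos: [0.4417, 0.2248, 0.1977]
ee_rot: [-0.001, 0.717, 0.697, -0.002]
wrist_force: [-0.4, -1.2, -0.8]
gripper_width: 0.401
grip_force: 0.0
```

carry_out(series=[[[0,0,0,0,0.001,0.22,0.6],[0,0,0,0,0.001,0.434,0.6],[0,0,0,0,0.001,0.434,0.6],[0,0,0,0,0.001,0.434,0.9],[0,0,0,0,0.001,0.434,1]]])

```text
time_s: 11.9
eef_pos: [0.4436, 0.2273, 0.1501]
ee_rot: [0.0, 0.716, 0.699, 0.001]
wrist_force: [1.1, -0.4, 0.6]
gripper_width: 0.26
grip_force: 0.0
```

carry_out(series=[[[0,0,0,0,0,0,1],[0,0,0,0,0,0,1]]])

```text
time_s: 12.1
eef_pos: [0.4433, 0.2273, 0.1498]
ee_rot: [0.001, 0.715, 0.699, 0.001]
wrist_force: [0.4, -1.1, 5.0]
gripper_width: 0.125
grip_force: 30.0
```

Run:
```python
from h import *
st(); s=bot.observe(); p=s['eef_pos']
# arc about the hinge (tool x stays at 88.6deg, tool y ~ +x chest, tool z down)
th=np.radians([4,9,15,21,27,33,39,45,51,57,63,69,74,78,81,82.5]); a0=np.arctan2(50,190); r=np.hypot(.19,.05)
A=np.c_[-r*np.cos(a0+th)+.19, r*np.sin(a0+th)-.05]
print(np.c_[np.degrees(th),A,A/.12].round(3))
print(np.diff(np.r_[[[0,0]],A],axis=0).round(4).tolist())
```

```text
t 12.1 p [0.4433 0.2273 0.1498] psi 88.7 z [ 0.  0. -1.] F [ 0.4 -1.1  5. ] w 11.0 gf 30.0 j [-0.13  0.36 -0.54  1.98  0.24  0.86 -0.82]
[[4.000e+00 4.000e-03 1.300e-02 3.300e-02 1.090e-01]
 [9.000e+00 1.000e-02 2.900e-02 8.500e-02 2.430e-01]
 [1.500e+01 1.900e-02 4.700e-02 1.620e-01 3.960e-01]
 [2.100e+01 3.100e-02 6.500e-02 2.540e-01 5.400e-01]
 [2.700e+01 4.300e-02 8.100e-02 3.620e-01 6.730e-01]
 [3.300e+01 5.800e-02 9.500e-02 4.820e-01 7.950e-01]
 [3.900e+01 7.400e-02 1.080e-01 6.150e-01 9.040e-01]
 [4.500e+01 9.100e-02 1.200e-01 7.580e-01 9.980e-01]
 [5.100e+01 1.090e-01 1.290e-01 9.110e-01 1.076e+00]
 [5.700e+01 1.280e-01 1.370e-01 1.070e+00 1.138e+00]
 [6.300e+01 1.480e-01 1.420e-01 1.236e+00 1.183e+00]
 [6.900e+01 1.690e-01 1.450e-01 1.405e+00 1.211e+00]
 [7.400e+01 1.860e-01 1.460e-01 1.547e+00 1.220e+00]
 [7.800e+01 1.990e-01 1.460e-01 1.662e+00 1.219e+00]
 [8.100e+01 2.100e-01 1.450e-01 1.747e+00 1.212e+00]
 [8.250e+01 2.150e-01 1.450e-01 1.790e+00 1.208e+00]]
[[0.004, 0.0131], [0.0062, 0.016], [0.0093, 0.0184], [0.0111, 0.0173], [0.0129, 0.016], [0.0145, 0.0146], [0.0159, 0.013], [0.0172, 0.0113], [0.0183, 0.0094], [0.0192, 0.0075], [0.0198, 0.0054], [0.0203, 0.0033], [0.0171, 0.0011], [0.0137, -0.0002], [0.0103, -0.0008], [0.0051, -0.0006]]
```

carry_out(series=[[[0,0,0,0,0.033,-0.109,1],[0,0,0,0,0.085,-0.243,1],[0,0,0,0,0.162,-0.396,1]]])

```text
time_s: 12.4
eef_pos: [0.461, 0.2268, 0.1954]
ee_rot: [-0.001, 0.715, 0.699, -0.001]
wrist_force: [4.9, 3.6, -15.4]
gripper_width: 0.127
grip_force: 30.0
```

```bash
python3 -c "
from h import *
st()"
```

```text
t 12.4 p [0.461  0.2268 0.1954] psi 88.8 z [-0.  0. -1.] F [  4.9   3.6 -15.4] w 11.2 gf 30.0 j [-0.1   0.33 -0.55  1.89  0.2   0.98 -0.76]
```

carry_out(series=[[[0,0,0,0,0.092,-0.144,1],[0,0,0,0,0.2,-0.277,1],[0,0,0,0,0.32,-0.399,1],[0,0,0,0,0.453,-0.508,1],[0,0,0,0,0.596,-0.602,1]]])

```text
time_s: 12.9
eef_pos: [0.5274, 0.2256, 0.269]
ee_rot: [-0.003, 0.714, 0.7, -0.005]
wrist_force: [-24.6, -4.5, 16.8]
gripper_width: 0.124
grip_force: 30.0
```

carry_out(series=[[[0,0,0,0,0.153,-0.078,1],[0,0,0,0,0.312,-0.14,1],[0,0,0,0,0.478,-0.185,1],[0,0,0,0,0.647,-0.213,1]]])

```text
time_s: 13.3
eef_pos: [0.6094, 0.2238, 0.2966]
ee_rot: [-0.001, 0.715, 0.7, -0.001]
wrist_force: [-7.5, -1.3, 6.2]
gripper_width: 0.131
grip_force: 30.0
```

carry_out(series=[[[0,0,0,0,0.07,-0.007,1],[0,0,0,0,0.142,-0.009,1],[0,0,0,0,0.2,-0.009,1],[0,0,0,0,0.257,-0.008,1]]])

```text
time_s: 13.7
eef_pos: [0.6419, 0.2231, 0.2969]
ee_rot: [0.0, 0.715, 0.699, 0.001]
wrist_force: [-3.3, -0.8, 7.6]
gripper_width: 0.132
grip_force: 30.0
```

```bash
python3 -c "
from h import *
st(); cs=cam('side'); cv2.imwrite('pics/s2.png',cs['color'][100:440,180:520])"
```

```text
t 13.7 p [0.6419 0.2231 0.2969] psi 88.7 z [ 0.  0. -1.] F [-3.3 -0.8  7.6] w 11.7 gf 30.0 j [-0.09  0.52 -0.49  1.35  0.24  1.33 -0.61]
```

View pics/s2.png

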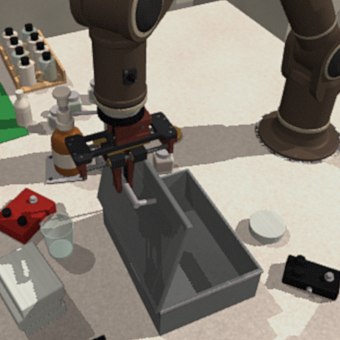

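The lid is nearly upright with the bar still between the fingers (crop 140,195). I'll continue to the end stop.

carry_out(series=[[[0,0,0,0,0.04,0.003,1],[0,0,0,0,0.08,0.006,1],[0,0,0,0,0.11,0.009,1],[0,0,0,0,0.11,0.009,1]]])

```text
time_s: 14.15
eef_pos: [0.6555, 0.2228, 0.2953]
ee_rot: [0.0, 0.715, 0.699, 0.001]
wrist_force: [-1.2, -1.0, 5.9]
gripper_width: 0.125
grip_force: 30.0
```

carry_out(series=[[[0,0,0,0,0.02,0.002,1],[0,0,0,0,0.035,0.003,1],[0,0,0,0,0.035,0.003,1]]])

```text
time_s: 14.45
eef_pos: [0.657, 0.2227, 0.2951]
ee_rot: [-0.001, 0.715, 0.699, -0.001]
wrist_force: [-11.3, -1.7, 10.3]
gripper_width: 0.128
grip_force: 30.0
```

carry_out(series=[[[0,0,0,0,0.015,0.001,1],[0,0,0,0,0.025,0.002,1],[0,0,0,0,0.025,0.002,1],[0,0,0,0,0.025,0.002,1]]])

```text
time_s: 14.85
eef_pos: [0.6578, 0.2227, 0.295]
ee_rot: [-0.002, 0.714, 0.7, -0.003]
wrist_force: [-19.4, -4.5, 14.8]
gripper_width: 0.128
grip_force: 30.0
```

carry_out(series=[[[0,0,0,0,0,0,0.73],[0,0,0,0,0,0,0.73],[0,0,0,0,0,0,0.73],[0,0,0,0,0,0,0.73]]])

```text
time_s: 15.25
eef_pos: [0.662, 0.2225, 0.2934]
ee_rot: [-0.0, 0.715, 0.699, 0.0]
wrist_force: [-4.0, 0.5, 1.9]
gripper_width: 0.27
grip_force: 1.7
```

```bash
python3 -c "
from h import *
st(); cs=cam('top'); cv2.imwrite('pics/s3.png',cs['color'][150:330,130:430]); V=cloud(cs); W=cloud(cam('side'))
for A in (V,W):
  P=A.reshape(-1,3); P=P[(P[:,1]>.0)&(P[:,1]<.06)&(P[:,2]>.1)&(P[:,2]<.19)&(P[:,0]>.5)&(P[:,0]<.62)]; print(len(P),P.mean(0) if len(P) else '')"
```

```text
t 15.25 p [0.662  0.2225 0.2934] psi 88.7 z [-0.  0. -1.] F [-4.   0.5  1.9] w 23.8 gf 1.7 j [-0.1   0.56 -0.48  1.3   0.25  1.34 -0.6 ]
220 [0.55978223 0.03708596 0.14787243]
0
```

View pics/s3.png

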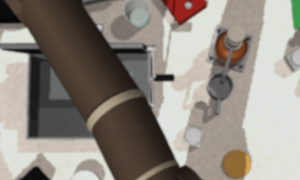

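carry_out(series=[[[0,0,0,0,-0.03,0,0.73],[0,0,0,0,-0.06,0,0.73],[0,0,0,0,-0.08,0,0.73],[0,0,0,0,-0.08,0,0.73]]])

```text
time_s: 15.75
eef_pos: [0.6525, 0.2223, 0.2931]
ee_rot: [0.0, 0.715, 0.699, 0.0]
wrist_force: [0.5, 0.1, 0.7]
gripper_width: 0.271
grip_force: 0.0
```

```bash
python3 -c "
from h import *
st(); V=cloud(cam('top'))
P=V.reshape(-1,3); P=P[(P[:,1]>.0)&(P[:,1]<.06)&(P[:,2]>.1)&(P[:,2]<.19)&(P[:,0]>.5)&(P[:,0]<.62)]; print(len(P),P.mean(0))"
```

```text
t 15.75 p [0.6525 0.2223 0.2931] psi 88.7 z [ 0. -0. -1.] F [0.5 0.1 0.7] w 23.9 gf 0.0 j [-0.1   0.54 -0.49  1.33  0.25  1.33 -0.6 ]
240 [0.55281323 0.03645626 0.1532637 ]
```

Run:
```python
from h import *
plan([(.6525,.2223,.385,88.7),(.46,.05,.32,60),(.458,-.25,.25,-10)])
```

```text
-> (0.6525, 0.2223, 0.385, 88.7) [0.0, 0.0, 0.0, -0.0, -0.001, -0.765] n 3
-> .. [0.0, 0.0, 0.051, -0.936, -1.0, 0.344] n 4
-> (0.46, 0.05, 0.32, 60) [0.0, -0.0, 0.029, -0.688, -0.374, 0.197] n 3
-> .. [0.0, -0.0, 0.089, -1.0, 0.57, 0.269] n 4
-> .. [0.0, -0.0, 0.089, -0.538, 1.0, 0.265] n 4
-> (0.458, -0.25, 0.25, -10) [0.0, -0.0, 0.016, 0.014, 0.213, 0.05] n 1
```

carry_out(series=[[[0,0,0,0,0,-0.3,0.73],[0,0,0,0,0,-0.6,0.73],[0,0,0,0,0,-0.8,0.73],[0,0,0,0,0,-0.8,0.73]]])

```text
time_s: 16.2
eef_pos: [0.6537, 0.2231, 0.3935]
ee_rot: [0.001, 0.715, 0.699, 0.003]
wrist_force: [-0.2, -0.2, -0.9]
gripper_width: 0.264
grip_force: 0.0
```

carry_out(series=[[[0,0,0.051,-0.936,-1,0,0.73],[0,0,0.051,-0.936,-1,0,0.5],[0,0,0.051,-0.936,-1,0,0.3],[0,0,0.051,-0.936,-1,0.1,0.3]]])

```text
time_s: 16.6
eef_pos: [0.5281, 0.1094, 0.3781]
ee_rot: [0.001, 0.819, 0.574, 0.0]
wrist_force: [0.7, 0.2, 0.7]
gripper_width: 0.5
grip_force: 0.0
```

carry_out(series=[[[0,0,0.029,-0.688,-0.374,0.4,0.3],[0,0,0.029,-0.688,-0.374,0.4,0.3],[0,0,0.029,-0.688,-0.374,0.4,0.3]]])

```text
time_s: 16.9
eef_pos: [0.4548, 0.0458, 0.3253]
ee_rot: [-0.0, 0.868, 0.497, -0.004]
wrist_force: [-0.1, -0.0, 0.9]
gripper_width: 0.696
grip_force: 0.0
```

carry_out(series=[[[0,0,0.089,-1,0.57,0.269,0.3],[0,0,0.089,-1,0.57,0.269,0.3],[0,0,0.089,-1,0.57,0.269,0.3],[0,0,0.089,-1,0.57,0.269,0.3]]])

```text
time_s: 17.3
eef_pos: [0.4582, -0.0938, 0.2951]
ee_rot: [0.001, 0.972, 0.234, -0.001]
wrist_force: [-0.1, 1.0, -0.3]
gripper_width: 0.701
grip_force: 0.0
```

carry_out(series=[[[0,0,0.089,-0.538,1,0.265,0.3],[0,0,0.089,-0.538,1,0.265,0.3],[0,0,0.089,-0.538,1,0.265,0.3],[0,0,0.089,-0.538,1,0.265,0.3],[0,0,0.089,-0.538,1,0.265,0.3]]])

```text
time_s: 17.8
eef_pos: [0.4581, -0.2251, 0.2641]
ee_rot: [-0.0, 0.999, -0.038, -0.001]
wrist_force: [0.2, 0.6, 0.3]
gripper_width: 0.703
grip_force: 0.0
```

```bash
cat >> h.py <<'E'
def objs(W,zmin=.055,zmax=.08,xr=(.3,.75),yr=(-.5,.06)):
    "components of pixels at cap/rim height"
    M=((W[...,2]>zmin)&(W[...,2]<zmax)&(W[...,0]>xr[0])&(W[...,0]<xr[1])&(W[...,1]>yr[0])&(W[...,1]<yr[1])).astype(np.uint8)
    n,l,s,c=cv2.connectedComponentsWithStats(M)
    for i in range(1,n):
        if s[i,4]<80: continue
        P=W[l==i]; e=cv2.minEnclosingCircle((P[:,:2]*1000).astype(np.float32)); u,v=c[i].astype(int)
        G=W[max(v-16,0):v+16,u-16:u+16].reshape(-1,3); G=G[(G[:,2]>.035)&(G[:,2]<.08)]; b=cv2.minAreaRect((G[:,:2]*1000).astype(np.float32))
        print('px',c[i].round(),'n',len(P),'xyz',P.mean(0).round(3),'circ',np.round(e[0],1),round(e[1],1),'sq',np.round(b[0]),np.round(b[1]),round(b[2]))
E
python3 - <<'E'
from h import *
st(); c=cam('top'); W=cloud(c); objs(W)
cv2.imwrite('pics/t4.png',c['color'][150:350,130:530])
P=W.reshape(-1,3)
# chest rim
Q=P[(P[:,2]>.088)&(P[:,2]<.102)&(P[:,0]>.38)&(P[:,0]<.66)&(P[:,1]>.04)&(P[:,1]<.42)]
b=cv2.minAreaRect((Q[:,:2]*1000).astype(np.float32)); print('rim',len(Q),b)
F=Q[Q[:,0]<.425]; print('front wall',F.mean(0)); 
for lo,hi in((.05,.09),(.36,.40)):
    E_=Q[(Q[:,1]>lo)&(Q[:,1]<hi)&(Q[:,0]>.44)]; print('end wall',len(E_),np.median(E_,0))
E
```

```text
t 17.8 p [ 0.4581 -0.2251  0.2641] psi -4.4 z [-0.  0. -1.] F [0.2 0.6 0.3] w 61.8 gf 0.0 j [ 0.43  0.2  -0.08  1.84  0.02  1.1  -1.3 ]
px [447. 177.] n 121 xyz [ 0.692 -0.375  0.07 ] circ [ 698.7 -381.4] 23.2 sq [ 697. -379.] [46. 40.] 36
px [429. 205.] n 132 xyz [ 0.618 -0.323  0.066] circ [ 614.7 -322.8] 21.5 sq [ 612. -322.] [50. 51.] 30
px [349. 242.] n 188 xyz [ 0.525 -0.111  0.068] circ [ 522.6 -110.3] 53.0 sq [ 535. -117.] [80. 67.] 26
px [323. 285.] n 200 xyz [ 0.416 -0.041  0.066] circ [416.1 -40.8] 20.5 sq [416. -41.] [50. 49.] 75
rim 1028 ((521.3655395507812, 220.49232482910156), (324.4732666015625, 220.24449157714844), 89.02043151855469)
front wall [0.41476826 0.21313019 0.094599  ]
end wall 238 [0.53027494 0.07068304 0.09439115]
end wall 248 [0.5343554  0.37634447 0.09411806]
```

View pics/t4.png

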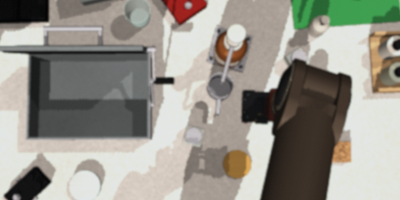

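Run:
```python
from h import *
plan([(.458,-.406,.17,-40),(.458,-.406,.075,-40)]); print()
plan([(.458,-.406,.25,-40),(.47,-.2,.26,-20),(.46,.15,.26,-1.4),(.5396,.3281,.26,-1.4),(.5396,.3281,.150,-1.4),(.5396,.3281,.082,-1.4)],start=(.458,-.406,.075,-40))
```

```text
-> .. [-0.0, 0.0, 0.066, 0.068, 1.0, 0.52] n 4
-> (0.458, -0.406, 0.17, -40) [-0.0, 0.0, 0.034, 0.239, 0.456, 0.267] n 2
-> (0.458, -0.406, 0.075, -40) [0.0, 0.0, -0.0, 0.001, 0.0, 0.791] n 3

-> .. [0.0, 0.0, 0.0, -0.0, 0.0, -1.0] n 3
-> (0.458, -0.406, 0.25, -40) [0.0, 0.0, 0.0, -0.0, 0.0, -0.458] n 2
-> .. [0.0, 0.0, -0.04, -0.744, -1.0, -0.061] n 4
-> (0.47, -0.2, 0.26, -20) [-0.0, 0.0, -0.016, -0.18, -0.438, -0.023] n 2
-> .. [-0.0, 0.0, -0.019, -0.393, -1.0, 0.0] n 3
-> .. [-0.0, 0.0, -0.018, -0.261, -1.0, 0.0] n 3
-> (0.46, 0.15, 0.26, -1.4) [-0.0, 0.0, -0.014, -0.115, -0.801, 0.0] n 3
-> .. [-0.0, 0.0, -0.0, 0.416, -1.0, 0.0] n 3
-> (0.5396, 0.3281, 0.26, -1.4) [-0.0, 0.0, -0.0, 0.209, -0.501, 0.0] n 2
-> (0.5396, 0.3281, 0.15, -1.4) [-0.0, 0.0, -0.0, -0.0, -0.0, 0.917] n 3
-> (0.5396, 0.3281, 0.082, -1.4) [-0.0, 0.0, -0.0, -0.0, -0.0, 0.567] n 2
```

carry_out(series=[[[0,0,0.066,0.068,1,0.3,0.3],[0,0,0.066,0.068,1,0.52,0.3],[0,0,0.066,0.068,1,0.52,0.3],[0,0,0.066,0.068,1,0.52,0.3],[0,0,0.066,0.068,1,0.52,0.3]]], force=30)

```text
time_s: 18.35
eef_pos: [0.4582, -0.3434, 0.2022]
ee_rot: [-0.001, 0.971, -0.239, -0.0]
wrist_force: [-0.4, 0.5, 0.7]
gripper_width: 0.7
grip_force: 0.0
```

carry_out(series=[[[0,0,0.034,0.239,0.456,0.267,0.3],[0,0,0.034,0.239,0.456,0.267,0.3],[0,0,0.034,0.239,0.456,0.267,0.3],[0,0,0.034,0.239,0.456,0.267,0.3]]])

```text
time_s: 18.75
eef_pos: [0.4587, -0.4043, 0.1714]
ee_rot: [-0.001, 0.94, -0.341, 0.0]
wrist_force: [0.8, -0.1, 0.4]
gripper_width: 0.702
grip_force: 0.0
```

Run:
```python
from h import *
st(); V=cloud(cam('side'))
P=V.reshape(-1,3); P=P[np.hypot(P[:,0]-.458,P[:,1]+.406)<.06]
Q=P[(P[:,2]>.061)&(P[:,2]<.071)]; print(len(Q),Q.mean(0),cv2.minEnclosingCircle((Q[:,:2]*1000).astype(np.float32)))
plan([(.458,-.406,.075,-40)])
```

```text
t 18.75 p [ 0.4587 -0.4043  0.1714] psi -39.8 z [ 0.  0. -1.] F [ 0.8 -0.1  0.4] w 61.8 gf 0.0 j [ 0.57  0.46  0.1   1.72 -0.06  0.97 -1.57]
97 [ 0.45937945 -0.40242509  0.06562869] ((459.0404968261719, -404.52642822265625), 24.062803268432617)
-> (0.458, -0.406, 0.075, -40) [-0.0, -0.0, 0.0, 0.003, 0.018, 0.806] n 3
```

carry_out(series=[[[0,0,0,0.003,0.015,0.35,0.3],[0,0,0,0.003,0.015,0.65,0.3],[0,0,0,0.003,0.015,0.81,0.3],[0,0,0,0.003,0.015,0.81,0.3],[0,0,0,0.003,0.015,0.81,0.6]]])

```text
time_s: 19.3
eef_pos: [0.4578, -0.407, 0.0748]
ee_rot: [-0.0, 0.94, -0.342, 0.001]
wrist_force: [0.6, 0.4, 1.2]
gripper_width: 0.646
grip_force: 0.0
```

carry_out(series=[[[0,0,0,0,0,0,1],[0,0,0,0,0,0,1],[0,0,0,0,0,0,1]]])

```text
time_s: 19.6
eef_pos: [0.4578, -0.4082, 0.0753]
ee_rot: [0.0, 0.939, -0.343, 0.002]
wrist_force: [-0.0, 1.2, 7.5]
gripper_width: 0.468
grip_force: 30.0
```

carry_out(series=[[[0,0,0,0,0,-0.2,1],[0,0,0,0,0,-0.5,1],[0,0,0,0,0,-0.8,1],[0,0,0,0,0,-1,1],[0,0,0,0,0,-1,1]]])

```text
time_s: 20.1
eef_pos: [0.4579, -0.4094, 0.1976]
ee_rot: [0.001, 0.939, -0.343, 0.003]
wrist_force: [-0.9, 0.5, -2.0]
gripper_width: 0.471
grip_force: 30.0
```

Run:
```python
from h import *
st(); 
plan([(.47,-.2,.26,-20),(.46,.15,.26,-1.4),(.5396,.3281,.26,-1.4)])
```

```text
t 20.1 p [ 0.4579 -0.4094  0.1976] psi -40.2 z [ 0.01 -0.   -1.  ] F [-0.9  0.5 -2. ] w 41.5 gf 30.0 j [ 0.57  0.43  0.11  1.69 -0.05  1.02 -1.57]
-> .. [0.0, -0.001, -0.04, -0.747, -1.0, -0.377] n 4
-> (0.47, -0.2, 0.26, -20) [0.0, -0.0, -0.016, -0.191, -0.46, -0.148] n 2
-> .. [0.0, -0.0, -0.019, -0.397, -1.0, -0.001] n 3
-> .. [0.0, -0.0, -0.018, -0.264, -1.0, -0.001] n 3
-> (0.46, 0.15, 0.26, -1.4) [0.0, -0.0, -0.015, -0.117, -0.799, -0.001] n 3
-> .. [0.0, -0.0, 0.0, 0.42, -1.0, -0.001] n 3
-> (0.5396, 0.3281, 0.26, -1.4) [0.0, -0.0, 0.0, 0.209, -0.499, 0.0] n 2
```

Holding the jar (41.5 mm cap). Now to the chest.

carry_out(series=[[[0,0,-0.02,-0.35,-0.45,-0.377,1],[0,0,-0.03,-0.6,-0.8,-0.377,1],[0,0,-0.04,-0.747,-1,-0.377,1],[0,0,-0.04,-0.747,-1,-0.377,1]]])

```text
time_s: 20.5
eef_pos: [0.4662, -0.2521, 0.2384]
ee_rot: [-0.001, 0.976, -0.219, -0.0]
wrist_force: [0.1, -0.2, -1.9]
gripper_width: 0.473
grip_force: 30.0
```

carry_out(series=[[[0,0,-0.016,-0.191,-0.46,-0.148,1],[0,0,-0.016,-0.191,-0.46,-0.148,1]]])

```text
time_s: 20.7
eef_pos: [0.4693, -0.1943, 0.2565]
ee_rot: [-0.001, 0.985, -0.17, -0.0]
wrist_force: [0.9, 0.6, -2.3]
gripper_width: 0.467
grip_force: 30.0
```

carry_out(series=[[[0,0,-0.019,-0.397,-1,0,1],[0,0,-0.019,-0.397,-1,0,1],[0,0,-0.019,-0.397,-1,0,1]]])

```text
time_s: 21.0
eef_pos: [0.4643, -0.0664, 0.2555]
ee_rot: [-0.0, 0.994, -0.114, -0.001]
wrist_force: [0.6, -0.7, -0.9]
gripper_width: 0.476
grip_force: 30.0
```

carry_out(series=[[[0,0,-0.018,-0.264,-1,0,1],[0,0,-0.018,-0.264,-1,0,1],[0,0,-0.018,-0.264,-1,0,1]]])

```text
time_s: 21.3
eef_pos: [0.4607, 0.0583, 0.2557]
ee_rot: [-0.001, 0.998, -0.057, -0.0]
wrist_force: [-0.0, -0.2, -2.0]
gripper_width: 0.469
grip_force: 30.0
```

carry_out(series=[[[0,0,-0.015,-0.117,-0.8,0,1],[0,0,-0.015,-0.117,-0.8,0,1],[0,0,-0.015,-0.117,-0.8,0,1]]])

```text
time_s: 21.6
eef_pos: [0.4576, 0.1577, 0.2557]
ee_rot: [-0.002, 1.0, -0.007, -0.001]
wrist_force: [-0.6, 0.1, -1.2]
gripper_width: 0.469
grip_force: 30.0
```

carry_out(series=[[[0,0,0,0.42,-1,0,1],[0,0,0,0.42,-1,0,1],[0,0,0,0.42,-1,0,1]]])

```text
time_s: 21.9
eef_pos: [0.5126, 0.2726, 0.2552]
ee_rot: [-0.0, 1.0, -0.011, -0.0]
wrist_force: [0.0, 0.5, -1.1]
gripper_width: 0.47
grip_force: 30.0
```

carry_out(series=[[[0,0,0,0.209,-0.5,0,1],[0,0,0,0.209,-0.5,0,1],[0,0,0,0.209,-0.5,0,1],[0,0,0,0.209,-0.5,0,1]]])

```text
time_s: 22.3
eef_pos: [0.5382, 0.3283, 0.2549]
ee_rot: [0.001, 1.0, -0.012, -0.001]
wrist_force: [-0.2, 0.0, -1.9]
gripper_width: 0.47
grip_force: 30.0
```

Run:
```python
from h import *
st(); 
plan([(.5396,.3281,.15,-1.4),(.5396,.3281,.082,-1.4)])
```

```text
t 22.3 p [0.5382 0.3283 0.2549] psi -1.3 z [-0. -0. -1.] F [-0.2  0.  -1.9] w 41.4 gf 30.0 j [-0.36  0.44 -0.38  1.55  0.17  1.19 -2.36]
-> (0.5396, 0.3281, 0.15, -1.4) [0.0, 0.0, 0.0, 0.013, -0.001, 0.874] n 3
-> (0.5396, 0.3281, 0.082, -1.4) [0.0, 0.0, 0.0, 0.001, -0.001, 0.567] n 2
```

carry_out(series=[[[0,0,0,0.01,0,0.35,1],[0,0,0,0.01,0,0.7,1],[0,0,0,0.01,0,0.874,1],[0,0,0,0.01,0,0.874,1]]])

```text
time_s: 22.7
eef_pos: [0.538, 0.326, 0.1481]
ee_rot: [0.002, 1.0, -0.012, -0.002]
wrist_force: [0.2, 0.2, -0.5]
gripper_width: 0.47
grip_force: 30.0
```

carry_out(series=[[[0,0,0,0,0,0.2,1],[0,0,0,0,0,0.4,1],[0,0,0,0,0,0.52,1],[0,0,0,0,0,0.56,1],[0,0,0,0,0,0.575,1]]])

```text
time_s: 23.2
eef_pos: [0.5399, 0.3294, 0.0831]
ee_rot: [-0.0, 1.0, -0.011, 0.0]
wrist_force: [0.1, 0.3, -1.4]
gripper_width: 0.473
grip_force: 30.0
```

carry_out(series=[[[0,0,0,0,0,0,1],[0,0,0,0,0,0,0.42],[0,0,0,0,0,0,0.42],[0,0,0,0,0,-0.1,0.42],[0,0,0,0,0,-0.3,0.42]]])

```text
time_s: 23.7
eef_pos: [0.5386, 0.3291, 0.1183]
ee_rot: [0.001, 1.0, -0.011, -0.001]
wrist_force: [-0.5, -0.2, -0.2]
gripper_width: 0.578
grip_force: 0.0
```

carry_out(series=[[[0,0,0,0,0,-0.35,0.42],[0,0,0,0,0,-0.7,0.42],[0,0,0,0,0,-1,0.42],[0,0,0,0,0,-1,0.42]]])

```text
time_s: 24.1
eef_pos: [0.5415, 0.3316, 0.2459]
ee_rot: [-0.003, 1.0, -0.011, 0.004]
wrist_force: [0.7, -0.8, 0.8]
gripper_width: 0.577
grip_force: 0.0
```

Run:
```python
from h import *
st(); plan([(.45,.10,.26,-1.4),(.46,-.12,.26,-1.4),(.55,-.3735,.18,-9),(.55,-.3735,.075,-9)])
```

```text
t 24.1 p [0.5415 0.3316 0.2459] psi -1.3 z [ 0.01  0.01 -1.  ] F [ 0.7 -0.8  0.8] w 50.7 gf 0.0 j [-0.36  0.45 -0.38  1.56  0.18  1.16 -2.37]
-> .. [-0.0, -0.001, 0.0, -0.369, 1.0, -0.07] n 3
-> (0.45, 0.1, 0.26, -1.4) [-0.001, -0.0, 0.0, -0.349, 0.946, -0.063] n 3
-> .. [0.0, -0.0, 0.0, 0.068, 1.0, 0.0] n 3
-> (0.46, -0.12, 0.26, -1.4) [0.0, -0.0, 0.0, 0.056, 0.831, 0.001] n 3
-> .. [0.0, -0.0, 0.01, 0.38, 1.0, 0.319] n 3
-> .. [0.0, -0.0, 0.011, 0.453, 1.0, 0.328] n 4
-> (0.55, -0.3735, 0.18, -9) [-0.0, -0.0, 0.0, 0.034, 0.064, 0.022] n 1
-> (0.55, -0.3735, 0.075, -9) [-0.0, -0.0, 0.0, -0.002, 0.0, 0.875] n 3
```

carry_out(series=[[[0,0,0,-0.369,1,-0.07,0.42],[0,0,0,-0.369,1,-0.07,0.42],[0,0,0,-0.369,1,-0.07,0.3]]])

```text
time_s: 24.4
eef_pos: [0.4913, 0.2072, 0.2472]
ee_rot: [0.001, 1.0, -0.012, -0.0]
wrist_force: [0.9, -0.2, -0.4]
gripper_width: 0.642
grip_force: 0.0
```

carry_out(series=[[[0,0,0,-0.349,0.946,-0.063,0.3],[0,0,0,-0.349,0.946,-0.063,0.3],[0,0,0,-0.349,0.946,-0.063,0.3]]])

```text
time_s: 24.7
eef_pos: [0.4464, 0.094, 0.2549]
ee_rot: [0.001, 1.0, -0.013, -0.0]
wrist_force: [-0.3, 1.0, 0.1]
gripper_width: 0.7
grip_force: 0.0
```

carry_out(series=[[[0,0,0,0.068,1,0,0.3],[0,0,0,0.068,1,0,0.3],[0,0,0,0.068,1,0,0.3]]])

```text
time_s: 25.0
eef_pos: [0.453, -0.0267, 0.255]
ee_rot: [0.001, 1.0, -0.014, 0.0]
wrist_force: [0.3, 0.3, -0.2]
gripper_width: 0.7
grip_force: 0.0
```

carry_out(series=[[[0,0,0,0.056,0.831,0,0.3],[0,0,0,0.056,0.831,0,0.3],[0,0,0,0.056,0.831,0,0.3]]])

```text
time_s: 25.3
eef_pos: [0.4573, -0.1286, 0.2547]
ee_rot: [0.001, 1.0, -0.016, 0.0]
wrist_force: [0.0, 0.5, -0.3]
gripper_width: 0.697
grip_force: 0.0
```

carry_out(series=[[[0,0,0.01,0.38,1,0.319,0.3],[0,0,0.01,0.38,1,0.319,0.3],[0,0,0.01,0.38,1,0.319,0.3]]])

```text
time_s: 25.6
eef_pos: [0.5011, -0.2453, 0.2157]
ee_rot: [0.0, 0.999, -0.043, 0.0]
wrist_force: [0.1, 0.3, -0.5]
gripper_width: 0.7
grip_force: 0.0
```

carry_out(series=[[[0,0,0.011,0.453,1,0.328,0.3],[0,0,0.011,0.453,1,0.328,0.3],[0,0,0.011,0.453,1,0.328,0.3],[0,0,0.011,0.453,1,0.328,0.3]]])

```text
time_s: 26.0
eef_pos: [0.5437, -0.3715, 0.1743]
ee_rot: [0.0, 0.997, -0.08, -0.001]
wrist_force: [-0.2, -0.5, 0.4]
gripper_width: 0.697
grip_force: 0.0
```

```bash
cat >> h.py <<'E'
def cap(x,y,lo=.061,hi=.071,r=.07,name='side'):
    P=cloud(cam(name)).reshape(-1,3); P=P[(np.hypot(P[:,0]-x,P[:,1]-y)<r)&(P[:,2]>lo)&(P[:,2]<hi)]
    if len(P)>5: print(name,'cap',len(P),'mean',P.mean(0).round(4),'box',((P.min(0)+P.max(0))/2).round(4),(P.max(0)-P.min(0)).round(3))
    else: print(name,'few',len(P))
E
python3 - <<'E'
from h import *
st(); cap(.55,-.3735); cap(.612,-.322,r=.04); W=cloud(cam('top'));objs(W); objs(W,xr=(.42,.61),yr=(.08,.37))
plan([(.55,-.3735,.18,-9),(.55,-.3735,.075,-9)])
E
```

```text
t 26.0 p [ 0.5437 -0.3715  0.1743] psi -9.1 z [-0. -0. -1.] F [-0.2 -0.5  0.4] w 61.3 gf 0.0 j [ 0.53  0.53 -0.01  1.58  0.01  1.03 -1.21]
side cap 73 mean [ 0.5494 -0.3652  0.0654] box [ 0.5693 -0.364   0.0654] [0.076 0.058 0.009]
side cap 55 mean [ 0.6206 -0.3238  0.0655] box [ 0.6187 -0.3218  0.0657] [0.027 0.038 0.008]
px [447. 176.] n 121 xyz [ 0.692 -0.375  0.072] circ [ 697.7 -381.1] 23.2 sq [ 696. -380.] [45. 39.] 41
px [426. 207.] n 133 xyz [ 0.613 -0.316  0.065] circ [ 611.9 -320.3] 20.3 sq [ 612. -322.] [50. 49.] 28
px [350. 246.] n 156 xyz [ 0.516 -0.114  0.068] circ [ 520.9 -116.5] 52.8 sq [ 521. -113.] [65. 83.] 89
px [323. 285.] n 199 xyz [ 0.416 -0.041  0.066] circ [416.  -40.9] 20.5 sq [416. -41.] [50. 49.] 75
px [179. 242.] n 231 xyz [0.538 0.33  0.069] circ [540.6 330.7] 25.0 sq [545. 341.] [84. 72.] 1
-> (0.55, -0.3735, 0.18, -9) [-0.0, 0.0, 0.001, 0.051, 0.057, -0.027] n 1
-> (0.55, -0.3735, 0.075, -9) [-0.0, 0.0, -0.0, 0.0, 0.001, 0.875] n 3
```

carry_out(series=[[[0,0,0,0.051,0.04,0.3,0.3],[0,0,0,0.051,0.04,0.6,0.3],[0,0,0,0.051,0.04,0.828,0.3],[0,0,0,0.051,0.04,0.828,0.3],[0,0,0,0.051,0.04,0.828,0.6]]])

```text
time_s: 26.65
eef_pos: [0.5509, -0.3715, 0.0788]
ee_rot: [-0.0, 0.997, -0.076, 0.0]
wrist_force: [0.2, 0.6, 0.9]
gripper_width: 0.645
grip_force: 0.0
```

carry_out(series=[[[0,0,0,0,0,0,1],[0,0,0,0,0,0,1],[0,0,0,0,0,0,1]]])

```text
time_s: 26.95
eef_pos: [0.5514, -0.3734, 0.0798]
ee_rot: [0.001, 0.997, -0.077, 0.002]
wrist_force: [0.6, 0.2, 6.9]
gripper_width: 0.468
grip_force: 30.0
```

carry_out(series=[[[0,0,0,0,0,-0.2,1],[0,0,0,0,0,-0.5,1],[0,0,0,0,0,-0.8,1],[0,0,0,0,0,-1,1],[0,0,0,0,0,-1,1]]])

```text
time_s: 27.45
eef_pos: [0.5519, -0.3739, 0.2022]
ee_rot: [0.002, 0.997, -0.077, 0.003]
wrist_force: [1.0, -0.3, -1.1]
gripper_width: 0.468
grip_force: 30.0
```

Run:
```python
from h import *
st(); 
plan([(.475,-.2,.262,-9),(.46,.10,.262,-1.4),(.5379,.2581,.262,-1.4)])
```

```text
t 27.45 p [ 0.5519 -0.3739  0.2022] psi -8.9 z [ 0.01 -0.   -1.  ] F [ 1.  -0.3 -1.1] w 41.2 gf 30.0 j [ 0.53  0.51 -0.01  1.54  0.01  1.08 -1.21]
-> .. [0.0, -0.001, 0.0, -0.64, -1.0, -0.381] n 4
-> (0.475, -0.2, 0.262, -9) [0.0, -0.0, 0.0, -0.213, -0.332, -0.125] n 2
-> .. [0.0, -0.0, -0.008, -0.208, -1.0, -0.003] n 3
-> .. [0.0, -0.0, -0.009, -0.155, -1.0, -0.003] n 3
-> (0.46, 0.1, 0.262, -1.4) [0.0, -0.0, -0.004, -0.046, -0.467, -0.001] n 2
-> .. [0.0, -0.0, 0.0, 0.465, -1.0, -0.003] n 3
-> (0.5379, 0.2581, 0.262, -1.4) [0.0, -0.0, 0.0, 0.154, -0.332, -0.001] n 1
```

carry_out(series=[[[0,0,0,-0.25,-0.35,-0.2,1],[0,0,0,-0.45,-0.7,-0.381,1],[0,0,0,-0.64,-1,-0.381,1],[0,0,0,-0.64,-1,-0.381,1]]])

```text
time_s: 27.85
eef_pos: [0.4911, -0.236, 0.2431]
ee_rot: [-0.002, 0.997, -0.074, -0.001]
wrist_force: [0.2, -0.5, -1.6]
gripper_width: 0.467
grip_force: 30.0
```

carry_out(series=[[[0,0,0,-0.213,-0.332,-0.125,1],[0,0,0,-0.213,-0.332,-0.125,1]]])

```text
time_s: 28.05
eef_pos: [0.4726, -0.1944, 0.2585]
ee_rot: [-0.001, 0.997, -0.075, -0.0]
wrist_force: [0.9, 0.6, -2.0]
gripper_width: 0.467
grip_force: 30.0
```

carry_out(series=[[[0,0,-0.008,-0.208,-1,0,1],[0,0,-0.008,-0.208,-1,0,1],[0,0,-0.008,-0.208,-1,0,1]]])

```text
time_s: 28.35
eef_pos: [0.4667, -0.0726, 0.2574]
ee_rot: [-0.001, 0.999, -0.05, -0.001]
wrist_force: [-0.9, -0.4, -2.3]
gripper_width: 0.464
grip_force: 30.0
```

carry_out(series=[[[0,0,-0.009,-0.155,-1,0,1],[0,0,-0.009,-0.155,-1,0,1],[0,0,-0.009,-0.155,-1,0,1]]])

```text
time_s: 28.65
eef_pos: [0.4605, 0.049, 0.2575]
ee_rot: [-0.001, 1.0, -0.021, -0.0]
wrist_force: [0.1, -0.2, -2.2]
gripper_width: 0.465
grip_force: 30.0
```

carry_out(series=[[[0,0,-0.004,-0.046,-0.467,0,1],[0,0,-0.004,-0.046,-0.467,0,1]]])

```text
time_s: 28.85
eef_pos: [0.4576, 0.1064, 0.2576]
ee_rot: [-0.001, 1.0, -0.007, -0.0]
wrist_force: [0.6, -0.0, -0.9]
gripper_width: 0.464
grip_force: 30.0
```

carry_out(series=[[[0,0,0,0.465,-1,0,1],[0,0,0,0.465,-1,0,1],[0,0,0,0.465,-1,0,1]]])

```text
time_s: 29.15
eef_pos: [0.5177, 0.2224, 0.2572]
ee_rot: [-0.001, 1.0, -0.01, -0.0]
wrist_force: [1.1, 0.5, -2.2]
gripper_width: 0.464
grip_force: 30.0
```

carry_out(series=[[[0,0,0,0.154,-0.332,0,1],[0,0,0,0.154,-0.332,0,1],[0,0,0,0.154,-0.332,0,1],[0,0,0,0.154,-0.332,0,1]]])

```text
time_s: 29.55
eef_pos: [0.5362, 0.2574, 0.2573]
ee_rot: [0.001, 1.0, -0.012, -0.001]
wrist_force: [0.1, 0.0, -1.9]
gripper_width: 0.469
grip_force: 30.0
```

Run:
```python
from h import *
st(); plan([(.5379,.2581,.15,-1.4),(.5379,.2581,.086,-1.4)])
```

```text
t 29.55 p [0.5362 0.2574 0.2573] psi -1.3 z [-0. -0. -1.] F [ 0.1  0.  -1.9] w 41.3 gf 30.0 j [-0.25  0.38 -0.37  1.64  0.15  1.16 -2.25]
-> (0.5379, 0.2581, 0.15, -1.4) [0.0, 0.0, 0.0, 0.015, -0.007, 0.894] n 3
-> (0.5379, 0.2581, 0.086, -1.4) [0.0, 0.0, 0.0, 0.001, -0.001, 0.533] n 2
```

carry_out(series=[[[0,0,0,0.012,0,0.35,1],[0,0,0,0.012,0,0.7,1],[0,0,0,0.012,0,0.894,1],[0,0,0,0.012,0,0.894,1]]])

```text
time_s: 29.95
eef_pos: [0.5359, 0.2559, 0.1477]
ee_rot: [0.002, 1.0, -0.012, -0.003]
wrist_force: [0.2, -0.0, -1.8]
gripper_width: 0.471
grip_force: 30.0
```

carry_out(series=[[[0,0,0,0,0,0.2,1],[0,0,0,0,0,0.4,1],[0,0,0,0,0,0.5,1],[0,0,0,0,0,0.53,1],[0,0,0,0,0,0.54,1]]])

```text
time_s: 30.45
eef_pos: [0.5384, 0.2589, 0.0871]
ee_rot: [-0.0, 1.0, -0.011, 0.001]
wrist_force: [0.2, 0.4, -1.8]
gripper_width: 0.463
grip_force: 30.0
```

carry_out(series=[[[0,0,0,0,0,0,1],[0,0,0,0,0,0,0.42],[0,0,0,0,0,0,0.42],[0,0,0,0,0,-0.1,0.42],[0,0,0,0,0,-0.3,0.42]]])

```text
time_s: 30.95
eef_pos: [0.5369, 0.2586, 0.122]
ee_rot: [0.001, 1.0, -0.011, -0.001]
wrist_force: [-0.2, -0.7, 0.6]
gripper_width: 0.579
grip_force: 0.0
```

carry_out(series=[[[0,0,0,0,0,-0.35,0.42],[0,0,0,0,0,-0.7,0.42],[0,0,0,0,0,-1,0.42],[0,0,0,0,0,-1,0.42]]])

```text
time_s: 31.35
eef_pos: [0.54, 0.2607, 0.2491]
ee_rot: [-0.002, 1.0, -0.011, 0.005]
wrist_force: [-0.4, 0.5, -0.2]
gripper_width: 0.581
grip_force: 0.0
```

Run:
```python
from h import *
st(); plan([(.45,.06,.27,-1.4),(.47,-.17,.27,10),(.612,-.3215,.18,30)])
```

```text
t 31.35 p [0.54   0.2607 0.2491] psi -1.3 z [ 0.01  0.   -1.  ] F [-0.4  0.5 -0.2] w 51.1 gf 0.0 j [-0.25  0.39 -0.38  1.64  0.16  1.13 -2.26]
-> .. [-0.0, -0.001, 0.0, -0.421, 1.0, -0.112] n 3
-> (0.45, 0.06, 0.27, -1.4) [-0.001, -0.0, 0.0, -0.29, 0.688, -0.075] n 3
-> .. [0.0, -0.0, -0.016, 0.109, 1.0, 0.002] n 3
-> (0.47, -0.17, 0.27, 10) [0.0, -0.0, -0.015, 0.008, 0.918, 0.001] n 3
-> .. [0.0, -0.0, -0.039, 0.656, 1.0, 0.523] n 4
-> (0.612, -0.3215, 0.18, 30) [0.0, -0.0, -0.017, 0.175, 0.502, 0.233] n 2
```

carry_out(series=[[[0,0,0,-0.421,1,-0.112,0.42],[0,0,0,-0.421,1,-0.112,0.42],[0,0,0,-0.421,1,-0.112,0.3],[0,0,0,-0.421,1,-0.112,0.3]]])

```text
time_s: 31.75
eef_pos: [0.4836, 0.1358, 0.2565]
ee_rot: [0.001, 1.0, -0.014, 0.0]
wrist_force: [0.2, 0.1, 0.0]
gripper_width: 0.693
grip_force: 0.0
```

carry_out(series=[[[0,0,0,-0.29,0.688,-0.075,0.3],[0,0,0,-0.29,0.688,-0.075,0.3],[0,0,0,-0.29,0.688,-0.075,0.3]]])

```text
time_s: 32.05
eef_pos: [0.4468, 0.0545, 0.2651]
ee_rot: [0.001, 1.0, -0.014, 0.0]
wrist_force: [0.1, 0.7, 0.1]
gripper_width: 0.699
grip_force: 0.0
```

carry_out(series=[[[0,0,-0.016,0.109,1,0,0.3],[0,0,-0.016,0.109,1,0,0.3],[0,0,-0.016,0.109,1,0,0.3]]])

```text
time_s: 32.35
eef_pos: [0.459, -0.0651, 0.2648]
ee_rot: [0.001, 0.999, 0.038, 0.0]
wrist_force: [-0.4, 0.2, 0.4]
gripper_width: 0.701
grip_force: 0.0
```

carry_out(series=[[[0,0,-0.015,0.008,0.918,0,0.3],[0,0,-0.015,0.008,0.918,0,0.3],[0,0,-0.015,0.008,0.918,0,0.3]]])

```text
time_s: 32.65
eef_pos: [0.4684, -0.1765, 0.2645]
ee_rot: [0.001, 0.997, 0.083, 0.0]
wrist_force: [0.2, 0.8, -0.1]
gripper_width: 0.696
grip_force: 0.0
```

carry_out(series=[[[0,0,-0.039,0.656,1,0.523,0.3],[0,0,-0.039,0.656,1,0.523,0.3],[0,0,-0.039,0.656,1,0.523,0.3],[0,0,-0.039,0.656,1,0.523,0.3]]])

```text
time_s: 33.05
eef_pos: [0.5678, -0.2783, 0.1972]
ee_rot: [-0.001, 0.978, 0.206, -0.002]
wrist_force: [-0.1, 0.6, -0.5]
gripper_width: 0.702
grip_force: 0.0
```

carry_out(series=[[[0,0,-0.017,0.175,0.502,0.233,0.3],[0,0,-0.017,0.175,0.502,0.233,0.3],[0,0,-0.017,0.175,0.502,0.233,0.3],[0,0,-0.017,0.175,0.502,0.233,0.3]]])

```text
time_s: 33.45
eef_pos: [0.6101, -0.3209, 0.1737]
ee_rot: [-0.001, 0.966, 0.26, 0.0]
wrist_force: [-0.5, -0.4, -0.3]
gripper_width: 0.703
grip_force: 0.0
```

Run:
```python
from h import *
st(); cap(.612,-.322); W=cloud(cam('top'));objs(W); objs(W,xr=(.42,.61),yr=(.08,.37))
plan([(.612,-.3215,.075,30)])
```

```text
t 33.45 p [ 0.6101 -0.3209  0.1737] psi 30.1 z [-0.  0. -1.] F [-0.5 -0.4 -0.3] w 61.8 gf 0.0 j [ 0.5   0.58 -0.12  1.49  0.08  1.07 -0.69]
side cap 55 mean [ 0.6207 -0.3239  0.0656] box [ 0.6189 -0.3243  0.0658] [0.027 0.038 0.009]
px [350. 246.] n 155 xyz [ 0.517 -0.113  0.068] circ [ 521.3 -117.3] 52.2 sq [ 521. -113.] [65. 83.] 90
px [323. 285.] n 200 xyz [ 0.416 -0.041  0.066] circ [416.  -40.8] 20.5 sq [416. -41.] [50. 50.] 74
px [179. 242.] n 228 xyz [0.538 0.329 0.069] circ [538.8 330.1] 24.8 sq [545. 340.] [85. 72.] 1
px [207. 241.] n 222 xyz [0.537 0.257 0.069] circ [538.9 257.9] 23.3 sq [538. 270.] [76. 48.] 89
-> (0.612, -0.3215, 0.075, 30) [0.0, -0.0, 0.0, 0.011, 0.012, 0.832] n 3
```

carry_out(series=[[[0,0,0,0.013,0.005,0.3,0.3],[0,0,0,0.013,0.005,0.6,0.3],[0,0,0,0.013,0.005,0.84,0.3],[0,0,0,0.013,0.005,0.84,0.3],[0,0,0,0.013,0.005,0.84,0.6]]])

```text
time_s: 34.05
eef_pos: [0.6117, -0.322, 0.0745]
ee_rot: [0.0, 0.966, 0.259, 0.0]
wrist_force: [0.2, 0.0, -0.7]
gripper_width: 0.646
grip_force: 0.0
```

carry_out(series=[[[0,0,0,0,0,0,1],[0,0,0,0,0,0,1],[0,0,0,0,0,0,1]]])

```text
time_s: 34.35
eef_pos: [0.6126, -0.3231, 0.0756]
ee_rot: [0.001, 0.966, 0.259, 0.001]
wrist_force: [-1.8, 0.3, 7.2]
gripper_width: 0.474
grip_force: 30.0
```

carry_out(series=[[[0,0,0,0,0,-0.2,1],[0,0,0,0,0,-0.5,1],[0,0,0,0,0,-0.8,1],[0,0,0,0,0,-1,1],[0,0,0,0,0,-1,1]]])

```text
time_s: 34.85
eef_pos: [0.6132, -0.3236, 0.1978]
ee_rot: [0.002, 0.966, 0.259, 0.003]
wrist_force: [0.2, -0.8, -2.5]
gripper_width: 0.469
grip_force: 30.0
```

Run:
```python
from h import *
st(); 
plan([(.48,-.21,.265,15),(.44,.10,.265,-1.4),(.4646,.33,.265,-1.4)])
```

```text
t 34.85 p [ 0.6132 -0.3236  0.1978] psi 30.0 z [ 0.01 -0.   -1.  ] F [ 0.2 -0.8 -2.5] w 41.3 gf 30.0 j [ 0.5   0.57 -0.12  1.46  0.07  1.11 -0.69]
-> .. [0.001, -0.001, 0.03, -0.354, -1.0, -0.416] n 4
-> (0.48, -0.21, 0.265, 15) [-0.0, 0.0, 0.012, -0.199, -0.341, -0.151] n 2
-> .. [-0.0, 0.0, 0.018, 0.132, -1.0, 0.0] n 3
-> .. [-0.0, 0.0, 0.017, 0.019, -1.0, 0.0] n 3
-> (0.44, 0.1, 0.265, -1.4) [0.0, 0.0, 0.01, -0.053, -0.593, 0.0] n 2
-> .. [0.0, 0.0, 0.0, 0.084, -1.0, -0.0] n 3
-> (0.4646, 0.33, 0.265, -1.4) [0.0, 0.0, 0.0, 0.078, -0.921, -0.0] n 3
```

carry_out(series=[[[0,0,0.01,-0.12,-0.33,-0.2,1],[0,0,0.02,-0.24,-0.66,-0.416,1],[0,0,0.03,-0.354,-1,-0.416,1],[0,0,0.03,-0.354,-1,-0.416,1]]])

```text
time_s: 35.25
eef_pos: [0.51, -0.2361, 0.2418]
ee_rot: [-0.002, 0.986, 0.167, -0.002]
wrist_force: [0.0, -0.3, -2.6]
gripper_width: 0.471
grip_force: 30.0
```

carry_out(series=[[[0,0,0.012,-0.199,-0.341,-0.151,1],[0,0,0.012,-0.199,-0.341,-0.151,1]]])

```text
time_s: 35.45
eef_pos: [0.4756, -0.2064, 0.2608]
ee_rot: [-0.001, 0.992, 0.13, -0.001]
wrist_force: [0.4, -0.1, -1.5]
gripper_width: 0.468
grip_force: 30.0
```

carry_out(series=[[[0,0,0.018,0.132,-1,0,1],[0,0,0.018,0.132,-1,0,1],[0,0,0.018,0.132,-1,0,1]]])

```text
time_s: 35.75
eef_pos: [0.4621, -0.085, 0.2602]
ee_rot: [-0.001, 0.997, 0.076, -0.001]
wrist_force: [0.7, 0.8, -2.3]
gripper_width: 0.47
grip_force: 30.0
```

carry_out(series=[[[0,0,0.017,0.019,-1,0,1],[0,0,0.017,0.019,-1,0,1],[0,0,0.017,0.019,-1,0,1]]])

```text
time_s: 36.05
eef_pos: [0.4466, 0.0343, 0.2603]
ee_rot: [-0.001, 1.0, 0.023, -0.0]
wrist_force: [0.1, -0.7, -2.3]
gripper_width: 0.467
grip_force: 30.0
```

carry_out(series=[[[0,0,0.01,-0.053,-0.593,0,1],[0,0,0.01,-0.053,-0.593,0,1]]])

```text
time_s: 36.25
eef_pos: [0.4374, 0.1044, 0.2603]
ee_rot: [-0.001, 1.0, -0.01, -0.0]
wrist_force: [0.6, -1.2, -2.0]
gripper_width: 0.468
grip_force: 30.0
```

carry_out(series=[[[0,0,0,0.084,-1,0,1],[0,0,0,0.084,-1,0,1],[0,0,0,0.084,-1,0,1]]])

```text
time_s: 36.55
eef_pos: [0.4505, 0.2253, 0.2602]
ee_rot: [-0.001, 1.0, -0.009, -0.0]
wrist_force: [-0.2, 0.4, -2.7]
gripper_width: 0.467
grip_force: 30.0
```

carry_out(series=[[[0,0,0,0.078,-0.921,0,1],[0,0,0,0.078,-0.921,0,1],[0,0,0,0.078,-0.921,0,1],[0,0,0,0.078,-0.921,0,1]]])

```text
time_s: 36.95
eef_pos: [0.4621, 0.3327, 0.2594]
ee_rot: [-0.0, 1.0, -0.009, -0.001]
wrist_force: [-0.3, -0.7, -3.7]
gripper_width: 0.469
grip_force: 30.0
```

Run:
```python
from h import *
st(); plan([(.4646,.33,.15,-1.4),(.4646,.33,.082,-1.4)])
```

```text
t 36.95 p [0.4621 0.3327 0.2594] psi -1.0 z [-0.  0. -1.] F [-0.3 -0.7 -3.7] w 41.3 gf 30.0 j [-0.35  0.34 -0.46  1.69  0.16  1.15 -2.44]
-> (0.4646, 0.33, 0.15, -1.4) [-0.0, 0.0, 0.001, 0.024, 0.022, 0.911] n 3
-> (0.4646, 0.33, 0.082, -1.4) [-0.0, 0.0, 0.0, 0.001, 0.0, 0.567] n 2
```

carry_out(series=[[[0,0,0,0.02,0.02,0.35,1],[0,0,0,0.02,0.02,0.7,1],[0,0,0,0.02,0.02,0.911,1],[0,0,0,0.02,0.02,0.911,1]]])

```text
time_s: 37.35
eef_pos: [0.4638, 0.3242, 0.1476]
ee_rot: [0.003, 1.0, -0.012, -0.003]
wrist_force: [-1.2, -0.8, -1.7]
gripper_width: 0.47
grip_force: 30.0
```

carry_out(series=[[[0,0,0,0,0,0.2,1],[0,0,0,0,0,0.4,1],[0,0,0,0,0,0.52,1],[0,0,0,0,0,0.56,1],[0,0,0,0,0,0.575,1]]])

```text
time_s: 37.85
eef_pos: [0.4657, 0.328, 0.0833]
ee_rot: [-0.0, 1.0, -0.011, 0.0]
wrist_force: [0.7, 0.6, -2.1]
gripper_width: 0.469
grip_force: 30.0
```

carry_out(series=[[[0,0,0,0,0,0,1],[0,0,0,0,0,0,0.42],[0,0,0,0,0,0,0.42],[0,0,0,0,0,-0.1,0.42],[0,0,0,0,0,-0.3,0.42]]])

```text
time_s: 38.35
eef_pos: [0.4645, 0.3278, 0.1188]
ee_rot: [0.001, 1.0, -0.011, -0.001]
wrist_force: [-0.1, -0.5, -0.2]
gripper_width: 0.58
grip_force: 0.0
```

carry_out(series=[[[0,0,0,0,0,-0.35,0.42],[0,0,0,0,0,-0.7,0.42],[0,0,0,0,0,-1,0.42],[0,0,0,0,0,-1,0.42]]])

```text
time_s: 38.75
eef_pos: [0.467, 0.3303, 0.2455]
ee_rot: [-0.003, 1.0, -0.011, 0.004]
wrist_force: [0.5, 0.2, -0.7]
gripper_width: 0.584
grip_force: 0.0
```

Run:
```python
from h import *
st(); W=cloud(cam('top')); objs(W); plan([(.43,.12,.24,-8),(.416,-.041,.175,-16)])
```

```text
t 38.75 p [0.467  0.3303 0.2455] psi -1.3 z [ 0.01  0.01 -1.  ] F [ 0.5  0.2 -0.7] w 51.4 gf 0.0 j [-0.35  0.35 -0.45  1.71  0.17  1.11 -2.45]
px [448. 176.] n 125 xyz [ 0.693 -0.375  0.071] circ [ 698.8 -382. ] 23.2 sq [ 696. -379.] [45. 38.] 43
px [349. 242.] n 181 xyz [ 0.525 -0.111  0.068] circ [ 522.6 -111.4] 53.3 sq [ 535. -117.] [81. 68.] 25
px [323. 285.] n 201 xyz [ 0.416 -0.041  0.066] circ [417.1 -40.2] 21.6 sq [416. -41.] [50. 50.] 75
-> .. [-0.0, -0.0, 0.011, -0.15, 1.0, 0.008] n 3
-> (0.43, 0.12, 0.24, -8) [-0.001, -0.001, 0.008, -0.061, 0.757, 0.006] n 3
-> .. [0.0, 0.0, 0.016, 0.055, 1.0, 0.406] n 3
-> (0.416, -0.041, 0.175, -16) [0.0, 0.0, 0.006, 0.054, 0.339, 0.139] n 1
```

carry_out(series=[[[0,0,0.011,-0.15,1,0,0.42],[0,0,0.011,-0.15,1,0,0.42],[0,0,0.011,-0.15,1,0,0.3]]])

```text
time_s: 39.1
eef_pos: [0.4433, 0.2041, 0.2378]
ee_rot: [0.002, 0.999, -0.047, -0.001]
wrist_force: [0.3, -0.3, 0.6]
gripper_width: 0.633
grip_force: 0.0
```

carry_out(series=[[[0,0,0.008,-0.061,0.757,0.006,0.3],[0,0,0.008,-0.061,0.757,0.006,0.3],[0,0,0.008,-0.061,0.757,0.006,0.3]]])

```text
time_s: 39.4
eef_pos: [0.4276, 0.1132, 0.2373]
ee_rot: [0.002, 0.997, -0.074, -0.001]
wrist_force: [-0.2, 0.2, -0.2]
gripper_width: 0.704
grip_force: 0.0
```

carry_out(series=[[[0,0,0.016,0.055,1,0.406,0.3],[0,0,0.016,0.055,1,0.406,0.3],[0,0,0.016,0.055,1,0.406,0.3],[0,0,0.016,0.055,1,0.406,0.3]]])

```text
time_s: 39.8
eef_pos: [0.4168, -0.004, 0.1875]
ee_rot: [0.001, 0.992, -0.123, -0.002]
wrist_force: [-0.1, 0.1, -0.3]
gripper_width: 0.7
grip_force: 0.0
```

carry_out(series=[[[0,0,0.006,0.054,0.339,0.139,0.3],[0,0,0.006,0.054,0.339,0.139,0.3],[0,0,0.006,0.054,0.339,0.139,0.3],[0,0,0.006,0.054,0.339,0.139,0.3]]])

```text
time_s: 40.2
eef_pos: [0.4156, -0.0403, 0.173]
ee_rot: [-0.0, 0.99, -0.138, 0.0]
wrist_force: [-0.4, -0.2, 0.4]
gripper_width: 0.7
grip_force: 0.0
```

Run:
```python
from h import *
st(); cap(.416,-.041); plan([(.416,-.041,.075,-16)])
```

```text
t 40.2 p [ 0.4156 -0.0403  0.173 ] psi -15.9 z [ 0.  0. -1.] F [-0.4 -0.2  0.4] w 61.6 gf 0.0 j [ 0.18  0.16 -0.22  2.14  0.05  0.84 -1.91]
side cap 153 mean [ 0.4171 -0.0372  0.0658] box [ 0.4161 -0.0397  0.0659] [0.041 0.046 0.009]
-> (0.416, -0.041, 0.075, -16) [-0.0, -0.0, 0.0, 0.004, 0.005, 0.817] n 3
```

carry_out(series=[[[0,0,0,0.004,0.003,0.3,0.3],[0,0,0,0.004,0.003,0.6,0.3],[0,0,0,0.004,0.003,0.82,0.3],[0,0,0,0.004,0.003,0.82,0.3],[0,0,0,0.004,0.003,0.82,0.6]]])

```text
time_s: 40.75
eef_pos: [0.4157, -0.0415, 0.0747]
ee_rot: [-0.0, 0.99, -0.139, -0.0]
wrist_force: [-0.2, 0.3, 0.5]
gripper_width: 0.64
grip_force: 0.0
```

carry_out(series=[[[0,0,0,0,0,0,1],[0,0,0,0,0,0,1],[0,0,0,0,0,0,1]]])

```text
time_s: 41.05
eef_pos: [0.4167, -0.0422, 0.0756]
ee_rot: [-0.0, 0.99, -0.139, 0.002]
wrist_force: [0.5, 2.2, 7.8]
gripper_width: 0.47
grip_force: 30.0
```

carry_out(series=[[[0,0,0,0,0,-0.2,1],[0,0,0,0,0,-0.5,1],[0,0,0,0,0,-0.8,1],[0,0,0,0,0,-1,1],[0,0,0,0,0,-1,1]]])

```text
time_s: 41.55
eef_pos: [0.4172, -0.0426, 0.1976]
ee_rot: [-0.0, 0.99, -0.14, 0.003]
wrist_force: [0.7, 0.6, -1.9]
gripper_width: 0.472
grip_force: 30.0
```

Run:
```python
from h import *
st(); 
plan([(.43,.08,.25,-8),(.4629,.26,.25,-1.4)])
```

```text
t 41.55 p [ 0.4172 -0.0426  0.1976] psi -16.1 z [ 0.01 -0.   -1.  ] F [ 0.7  0.6 -1.9] w 41.5 gf 30.0 j [ 0.19  0.12 -0.23  2.11  0.04  0.9  -1.9 ]
-> .. [-0.0, -0.001, -0.022, -0.176, -1.0, -0.431] n 3
-> (0.43, 0.08, 0.25, -8) [-0.0, -0.0, -0.0, 0.0, -0.012, -0.005] n 1
-> .. [-0.0, -0.0, -0.012, 0.039, -1.0, 0.0] n 3
-> (0.4629, 0.26, 0.25, -1.4) [-0.0, -0.0, -0.007, 0.059, -0.521, 0.0] n 2
```

carry_out(series=[[[0,0,-0.007,-0.06,-0.2,-0.25,1],[0,0,-0.014,-0.12,-0.55,-0.431,1],[0,0,-0.022,-0.176,-1,-0.431,1],[0,0,-0.022,-0.176,-1,-0.431,1]]])

```text
time_s: 41.95
eef_pos: [0.4284, 0.0844, 0.2461]
ee_rot: [-0.001, 0.998, -0.067, 0.001]
wrist_force: [-0.7, -0.5, -2.0]
gripper_width: 0.469
grip_force: 30.0
```

carry_out(series=[[[0,0,-0.012,0.039,-1,0,1],[0,0,-0.012,0.039,-1,0,1],[0,0,-0.012,0.039,-1,0,1]]])

```text
time_s: 42.25
eef_pos: [0.4493, 0.201, 0.2449]
ee_rot: [-0.001, 1.0, -0.031, -0.001]
wrist_force: [0.0, -0.7, -1.3]
gripper_width: 0.467
grip_force: 30.0
```

carry_out(series=[[[0,0,-0.007,0.059,-0.533,0,1],[0,0,-0.007,0.059,-0.533,0,1],[0,0,-0.007,0.059,-0.533,0,1],[0,0,-0.007,0.059,-0.533,0,1]]])

```text
time_s: 42.65
eef_pos: [0.4608, 0.2589, 0.2448]
ee_rot: [0.001, 1.0, -0.011, -0.001]
wrist_force: [-0.1, -0.2, -2.0]
gripper_width: 0.469
grip_force: 30.0
```

Run:
```python
from h import *
st(); plan([(.4629,.26,.15,-1.4),(.4629,.26,.082,-1.4)])
```

```text
t 42.65 p [0.4608 0.2589 0.2448] psi -1.3 z [-0. -0. -1.] F [-0.1 -0.2 -2. ] w 41.3 gf 30.0 j [-0.22  0.29 -0.46  1.8   0.14  1.09 -2.33]
-> (0.4629, 0.26, 0.15, -1.4) [0.0, 0.0, 0.0, 0.019, -0.011, 0.79] n 3
-> (0.4629, 0.26, 0.082, -1.4) [0.0, 0.0, 0.0, 0.001, -0.001, 0.566] n 2
```

carry_out(series=[[[0,0,0,0.016,0,0.35,1],[0,0,0,0.016,0,0.6,1],[0,0,0,0.016,0,0.79,1],[0,0,0,0.016,0,0.79,1]]])

```text
time_s: 43.05
eef_pos: [0.4616, 0.2567, 0.1482]
ee_rot: [0.002, 1.0, -0.012, -0.002]
wrist_force: [-0.2, 0.1, -1.5]
gripper_width: 0.469
grip_force: 30.0
```

carry_out(series=[[[0,0,0,0,0,0.2,1],[0,0,0,0,0,0.4,1],[0,0,0,0,0,0.52,1],[0,0,0,0,0,0.56,1],[0,0,0,0,0,0.575,1]]])

```text
time_s: 43.55
eef_pos: [0.4635, 0.2599, 0.0826]
ee_rot: [0.0, 1.0, -0.011, 0.0]
wrist_force: [0.3, -0.3, -1.3]
gripper_width: 0.466
grip_force: 30.0
```

carry_out(series=[[[0,0,0,0,0,0,1],[0,0,0,0,0,0,0.42],[0,0,0,0,0,0,0.42],[0,0,0,0,0,-0.1,0.42],[0,0,0,0,0,-0.3,0.42]]])

```text
time_s: 44.05
eef_pos: [0.4623, 0.2597, 0.1182]
ee_rot: [0.001, 1.0, -0.011, -0.001]
wrist_force: [-0.4, 0.4, 0.6]
gripper_width: 0.585
grip_force: 0.0
```

carry_out(series=[[[0,0,0,0,0,-0.35,0.42],[0,0,0,0,0,-0.7,0.42],[0,0,0,0,0,-1,0.42],[0,0,0,0,0,-1,0.42]]])

```text
time_s: 44.45
eef_pos: [0.4651, 0.262, 0.2445]
ee_rot: [-0.002, 1.0, -0.011, 0.004]
wrist_force: [-0.4, 0.0, 0.2]
gripper_width: 0.583
grip_force: 0.0
```

Run:
```python
from h import *
st(); c=cam('top'); W=cloud(c); objs(W); objs(W,xr=(.42,.61),yr=(.08,.37))
# mug: rim ring and handle
P=W.reshape(-1,3); P=P[(P[:,0]<.59)&(P[:,0]>.43)&(P[:,1]>-.18)&(P[:,1]<-.05)]
m=P[(P[:,2]>.068)&(P[:,2]<.084)&(P[:,0]>.51)]
A=np.c_[2*m[:,:2],np.ones(len(m))]; s=np.linalg.lstsq(A,(m[:,:2]**2).sum(1),rcond=None)[0]; print('rim',len(m),s[:2],np.sqrt(s[2]+s[0]**2+s[1]**2))
h=P[(P[:,2]>.03)&(P[:,2]<.08)&(P[:,0]<.505)]; print('handle',len(h),h.mean(0),h.min(0),h.max(0)); e=h[h[:,0]<h[:,0].min()+.014]; print(e.mean(0))
cv2.imwrite('pics/t5.png',cv2.resize(c['color'][190:300,140:400],None,fx=3,fy=3))
```

```text
t 44.45 p [0.4651 0.262  0.2445] psi -1.3 z [ 0.01  0.   -1.  ] F [-0.4  0.   0.2] w 51.3 gf 0.0 j [-0.22  0.29 -0.47  1.8   0.15  1.08 -2.34]
px [447. 177.] n 126 xyz [ 0.692 -0.374  0.071] circ [ 698.3 -381.4] 22.8 sq [ 696. -379.] [46. 38.] 45
px [347. 249.] n 127 xyz [ 0.507 -0.106  0.067] circ [514.3 -98.4] 45.7 sq [ 511. -110.] [64. 83.] 86
px [207. 240.] n 199 xyz [0.54  0.257 0.07 ] circ [541.9 256.4] 25.9 sq [541. 270.] [75. 42.] 89
px [182. 239.] n 111 xyz [0.545 0.323 0.069] circ [542.6 329.9] 23.5 sq [564. 333.] [99. 32.] 45
rim 94 [ 0.54307995 -0.11329852] 0.032265226685996955
handle 56 [ 0.48604999 -0.10596384  0.0614361 ] [ 0.46948144 -0.1112791   0.04476568] [ 0.50375353 -0.09985961  0.06826035]
[ 0.47622704 -0.10478182  0.06073707]
```

View pics/t5.png

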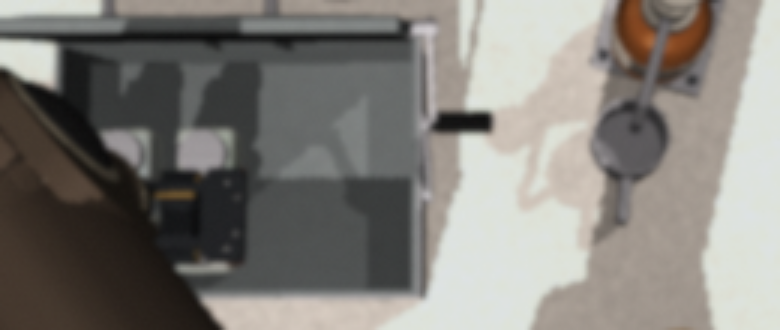

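Run:
```python
from h import *
plan([(.45,.10,.25,70),(.465,-.06,.235,140),(.4776,-.1045,.19,173)])
```

```text
-> .. [0.0, -0.001, -0.118, -0.052, 0.802, -0.044] n 5
-> (0.45, 0.1, 0.25, 70) [-0.0, -0.0, -0.08, -0.393, 0.376, -0.028] n 4
-> .. [-0.0, -0.0, -0.118, -0.735, 0.348, 0.076] n 5
-> (0.465, -0.06, 0.235, 140) [0.0, -0.0, -0.076, -0.503, -0.155, 0.049] n 4
-> (0.4776, -0.1045, 0.19, 173) [0.0, -0.0, -0.092, -0.32, -0.216, 0.374] n 4
```

carry_out(series=[[[0,0,-0.118,-0.052,0.802,-0.044,0.5],[0,0,-0.118,-0.052,0.802,-0.044,0.5],[0,0,-0.118,-0.052,0.802,-0.044,0.5],[0,0,-0.118,-0.052,0.802,-0.044,0.5],[0,0,-0.118,-0.052,0.802,-0.044,0.5]]], force=50)

```text
time_s: 45.0
eef_pos: [0.4542, 0.1632, 0.2429]
ee_rot: [0.0, 0.939, 0.343, -0.001]
wrist_force: [-0.3, 0.0, -0.5]
gripper_width: 0.502
grip_force: 0.0
```

carry_out(series=[[[0,0,-0.08,-0.393,0.376,-0.028,0.5],[0,0,-0.08,-0.393,0.376,-0.028,0.5],[0,0,-0.08,-0.393,0.376,-0.028,0.5],[0,0,-0.08,-0.393,0.376,-0.028,0.5],[0,0,-0.08,-0.393,0.376,-0.028,0.5]]])

```text
time_s: 45.5
eef_pos: [0.4468, 0.0989, 0.2462]
ee_rot: [-0.0, 0.826, 0.564, -0.001]
wrist_force: [-0.3, 0.3, -0.2]
gripper_width: 0.499
grip_force: 0.0
```

carry_out(series=[[[0,0,-0.118,-0.735,0.348,0.076,0.5],[0,0,-0.118,-0.735,0.348,0.076,0.5],[0,0,-0.118,-0.735,0.348,0.076,0.5],[0,0,-0.118,-0.735,0.348,0.076,0.5],[0,0,-0.118,-0.735,0.348,0.076,0.5]]])

```text
time_s: 46.0
eef_pos: [0.4536, 0.0014, 0.2372]
ee_rot: [-0.001, 0.581, 0.814, -0.0]
wrist_force: [0.4, 0.1, 0.0]
gripper_width: 0.5
grip_force: 0.0
```

carry_out(series=[[[0,0,-0.076,-0.503,-0.155,0.049,0.5],[0,0,-0.076,-0.503,-0.155,0.049,0.5],[0,0,-0.076,-0.503,-0.155,0.049,0.5],[0,0,-0.076,-0.503,-0.155,0.049,0.5]]])

```text
time_s: 46.4
eef_pos: [0.4554, -0.0618, 0.2312]
ee_rot: [-0.001, 0.373, 0.928, -0.0]
wrist_force: [0.1, -0.8, 0.3]
gripper_width: 0.497
grip_force: 0.0
```

carry_out(series=[[[0,0,-0.092,-0.32,-0.216,0.374,0.5],[0,0,-0.092,-0.32,-0.216,0.374,0.5],[0,0,-0.092,-0.32,-0.216,0.374,0.5],[0,0,-0.092,-0.32,-0.216,0.374,0.5],[0,0,-0.092,-0.32,-0.216,0.374,0.5]]])

```text
time_s: 46.9
eef_pos: [0.4653, -0.1063, 0.1863]
ee_rot: [-0.001, 0.093, 0.996, 0.0]
wrist_force: [0.0, -0.4, -0.5]
gripper_width: 0.5
grip_force: 0.0
```

Run:
```python
from h import *
st(); P=cloud(cam('side')).reshape(-1,3); W=cloud(cam('top')); objs(W,xr=(.42,.61),yr=(.08,.37))
P=P[(P[:,0]<.6)&(P[:,0]>.505)&(P[:,1]>-.17)&(P[:,1]<-.06)&(P[:,2]>.068)&(P[:,2]<.084)]
A=np.c_[2*P[:,:2],np.ones(len(P))]; s=np.linalg.lstsq(A,(P[:,:2]**2).sum(1),rcond=None)[0]; print(len(P),'fit',s[:2],np.sqrt(s[2]+s[0]**2+s[1]**2))
plan([(.4776,-.1045,.12,173),(.4776,-.1045,.0505,173)])
```

```text
t 46.9 p [ 0.4653 -0.1063  0.1863] psi 169.3 z [-0.  0. -1.] F [ 0.  -0.4 -0.5] w 44.0 gf 0.0 j [ 0.68  0.3  -0.66  1.98  0.22  0.94  1.29]
px [207. 241.] n 234 xyz [0.537 0.256 0.069] circ [535.6 256.8] 27.5 sq [538. 269.] [74. 49.] 89
px [179. 242.] n 230 xyz [0.538 0.33  0.069] circ [537.6 331.7] 25.5 sq [544. 340.] [71. 85.] 89
px [180. 270.] n 226 xyz [0.464 0.327 0.069] circ [464.8 329.7] 23.1 sq [468. 339.] [76. 82.] 89
px [206. 270.] n 228 xyz [0.462 0.26  0.069] circ [463.  262.3] 25.0 sq [463. 273.] [74. 50.] 88
65 fit [ 0.55491559 -0.11719713] 0.026881759268095648
-> (0.4776, -0.1045, 0.12, 173) [0.0, -0.0, -0.011, -0.097, 0.034, 0.555] n 2
-> (0.4776, -0.1045, 0.0505, 173) [0.0, -0.0, -0.0, -0.0, 0.0, 0.579] n 2
```

carry_out(series=[[[0,0,-0.011,-0.097,0.034,0.2,0.5],[0,0,-0.011,-0.097,0.034,0.4,0.5],[0,0,-0.011,-0.097,0.034,0.555,0.5],[0,0,-0.011,-0.097,0.034,0.555,0.5]]])

```text
time_s: 47.4
eef_pos: [0.4763, -0.1042, 0.1183]
ee_rot: [-0.002, 0.06, 0.998, 0.0]
wrist_force: [0.4, -0.6, -0.2]
gripper_width: 0.5
grip_force: 0.0
```

Run:
```python
from h import *
st(); c=cam('side'); P=cloud(c).reshape(-1,3)
cv2.imwrite('pics/s6.png',cv2.resize(c['color'][160:290,210:390],None,fx=3,fy=3))
P=P[(P[:,0]<.6)&(P[:,0]>.505)&(P[:,1]>-.17)&(P[:,1]<-.06)&(P[:,2]>.07)&(P[:,2]<.08)]; print(len(P),P.min(0),P.max(0))
plan([(.4776,-.1045,.0505,173)])
```

```text
t 47.4 p [ 0.4763 -0.1042  0.1183] psi 173.1 z [-0.  0. -1.] F [ 0.4 -0.6 -0.2] w 44.0 gf 0.0 j [ 0.62  0.41 -0.62  2.02  0.33  0.81  1.26]
49 [ 0.5358918  -0.14721576  0.07005255] [ 0.59959583 -0.08317814  0.07937158]
-> (0.4776, -0.1045, 0.0505, 173) [0.0, -0.0, 0.0, -0.005, -0.002, 0.577] n 2
```

View pics/s6.png

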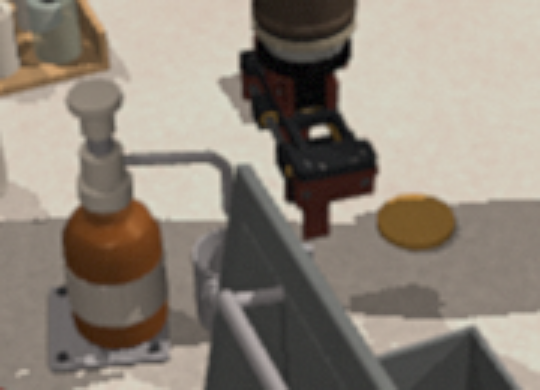

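The open lid hides most of the mug in the side view, but the mug (205,270) is still under the spout. I'll descend and grip.

carry_out(series=[[[0,0,0,-0.008,0,0.25,0.5],[0,0,0,-0.008,0,0.45,0.5],[0,0,0,-0.008,0,0.575,0.5],[0,0,0,-0.008,0,0.575,0.5],[0,0,0,-0.008,0,0.575,0.7]]])

```text
time_s: 47.95
eef_pos: [0.4795, -0.1047, 0.0524]
ee_rot: [0.001, 0.059, 0.998, -0.0]
wrist_force: [-0.1, -0.9, 0.2]
gripper_width: 0.446
grip_force: 0.0
```

carry_out(series=[[[0,0,0,0,0,0,1],[0,0,0,0,0,0,1],[0,0,0,0,0,0,1],[0,0,0,0,0,0,1]]])

```text
time_s: 48.35
eef_pos: [0.4791, -0.105, 0.0518]
ee_rot: [0.0, 0.059, 0.998, -0.0]
wrist_force: [-1.0, 0.3, 3.7]
gripper_width: 0.107
grip_force: 50.0
```

Run:
```python
from h import *
st(); s=bot.observe(); x,y,z=s['eef_pos']
# retreat straight along the spout direction (away from bottle), then lift, then to chest
plan([(x,y,z+.014,173),(x-.085,y+.012,z+.014,173)],speed=.025)
a=(x-.085,y+.012,z+.014,173)
print(); plan([(x-.085,y+.012,.16,173),(.43,.05,.18,130),(.491,.190,.18,88.6),(.491,.19,.075,88.6)],speed=.03,start=a)
```

```text
t 48.35 p [ 0.4791 -0.105   0.0518] psi 173.2 z [ 0. -0. -1.] F [-1.   0.3  3.7] w 9.4 gf 50.0 j [ 0.56  0.52 -0.56  2.06  0.43  0.67  1.17]
-> (np.float64(0.4790733495698048), np.float64(-0.10500525320364276), np.float64(0.06580536894422119), 173) [-0.0, 0.0, 0.001, -0.0, -0.0, -0.117] n 1
-> (np.float64(0.3940733495698048), np.float64(-0.09300525320364277), np.float64(0.06580536894422119), 173) [-0.0, 0.0, -0.0, 0.715, 0.011, -0.0] n 4

-> (np.float64(0.3940733495698048), np.float64(-0.09300525320364277), 0.16, 173) [0.0, 0.0, 0.0, 0.0, 0.0, -0.785] n 4
-> .. [0.0, -0.0, 0.098, -0.125, 1.0, -0.137] n 5
-> (0.43, 0.05, 0.18, 130) [-0.0, -0.0, 0.021, 0.105, 0.195, -0.03] n 1
-> .. [-0.0, -0.0, 0.101, 0.494, 1.0, 0.0] n 5
-> (0.491, 0.19, 0.18, 88.6) [-0.0, -0.0, 0.014, 0.139, 0.072, 0.0] n 1
-> (0.491, 0.19, 0.075, 88.6) [-0.0, -0.0, 0.0, 0.0, -0.0, 0.875] n 4
```

carry_out(series=[[[0,0,0,0,0,-0.06,1],[0,0,0,0,0,-0.117,1],[0,0,0,0,0,-0.117,1]]])

```text
time_s: 48.65
eef_pos: [0.4793, -0.1048, 0.0664]
ee_rot: [0.001, 0.059, 0.998, -0.0]
wrist_force: [-0.6, 0.1, -2.1]
gripper_width: 0.11
grip_force: 50.0
```

carry_out(series=[[[0,0,0,0.15,0.003,0,1],[0,0,0,0.34,0.006,0,1],[0,0,0,0.53,0.009,0,1],[0,0,0,0.715,0.011,0,1],[0,0,0,0.715,0.011,0,1]]])

```text
time_s: 49.15
eef_pos: [0.3904, -0.0934, 0.0651]
ee_rot: [-0.002, 0.059, 0.998, -0.001]
wrist_force: [0.7, 0.4, -2.0]
gripper_width: 0.11
grip_force: 50.0
```

carry_out(series=[[[0,0,0,0,0,-0.2,1],[0,0,0,0,0,-0.4,1],[0,0,0,0,0,-0.6,1],[0,0,0,0,0,-0.85,1],[0,0,0,0,0,-0.85,1]]])

```text
time_s: 49.65
eef_pos: [0.3965, -0.0937, 0.1706]
ee_rot: [0.003, 0.059, 0.998, -0.001]
wrist_force: [0.5, -0.6, -1.5]
gripper_width: 0.111
grip_force: 50.0
```

carry_out(series=[[[0,0,0.02,-0.025,0.2,-0.03,1],[0,0,0.04,-0.05,0.4,-0.06,1],[0,0,0.06,-0.075,0.6,-0.1,1],[0,0,0.08,-0.1,0.8,-0.137,1],[0,0,0.098,-0.125,1,-0.137,1]]])

```text
time_s: 50.15
eef_pos: [0.4234, 0.025, 0.1836]
ee_rot: [0.0, 0.361, 0.933, 0.0]
wrist_force: [-0.3, -0.6, -1.8]
gripper_width: 0.111
grip_force: 50.0
```

Run:
```python
from h import *
st(); plan([(.43,.05,.185,130),(.491,.190,.185,88.6)],speed=.03)
c=cam('top'); cv2.imwrite('pics/t7.png',cv2.resize(c['color'][190:310,140:400],None,fx=3,fy=3))
```

```text
t 50.15 p [0.4234 0.025  0.1836] psi 137.7 z [ 0. -0. -1.] F [-0.3 -0.6 -1.8] w 9.8 gf 50.0 j [ 0.46  0.21 -0.7   2.09  0.17  0.89  0.49]
-> (0.43, 0.05, 0.185, 130) [0.0, 0.0, 0.021, 0.1, 0.192, -0.012] n 1
-> .. [0.0, 0.0, 0.101, 0.495, 1.0, 0.0] n 5
-> (0.491, 0.19, 0.185, 88.6) [0.0, 0.0, 0.014, 0.139, 0.071, 0.001] n 1
```

View pics/t7.png

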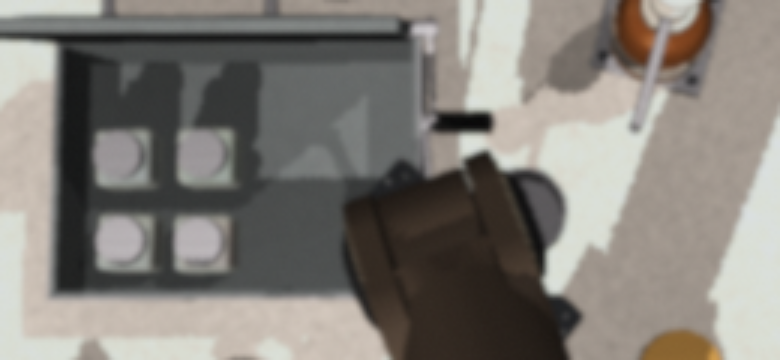

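All four jars stand upright in the chest (120,157; 203,155; 122,242; 203,242). The mug is held (540,210), and the right half of the floor is free.

carry_out(series=[[[0,0,0.021,0.1,0.192,-0.012,1],[0,0,0.021,0.1,0.192,-0.012,1]]])

```text
time_s: 50.4
eef_pos: [0.4301, 0.0521, 0.1849]
ee_rot: [-0.0, 0.42, 0.908, 0.001]
wrist_force: [-0.9, -0.1, -1.8]
gripper_width: 0.11
grip_force: 50.0
```

carry_out(series=[[[0,0,0.02,0.1,0.2,0,1],[0,0,0.04,0.2,0.4,0,1],[0,0,0.06,0.3,0.6,0,1],[0,0,0.08,0.4,0.8,0,1],[0,0,0.101,0.495,1,0,1]]])

```text
time_s: 50.9
eef_pos: [0.4826, 0.1723, 0.1843]
ee_rot: [-0.0, 0.683, 0.731, -0.0]
wrist_force: [-0.0, 0.1, -1.6]
gripper_width: 0.109
grip_force: 50.0
```

carry_out(series=[[[0,0,0.014,0.139,0.071,0,1],[0,0,0.014,0.139,0.071,0,1],[0,0,0.014,0.139,0.071,0,1],[0,0,0.014,0.139,0.071,0,1]]])

```text
time_s: 51.3
eef_pos: [0.4892, 0.1879, 0.1847]
ee_rot: [0.0, 0.713, 0.701, -0.001]
wrist_force: [0.6, -0.4, -1.8]
gripper_width: 0.108
grip_force: 50.0
```

Run:
```python
from h import *
st(); plan([(.491,.19,.10,88.6),(.491,.19,.059,88.6)],speed=.03)
P=cloud(cam('top')).reshape(-1,3); P=P[(P[:,0]<.6)&(P[:,0]>.42)&(P[:,1]>.05)&(P[:,1]<.2)&(P[:,2]>.19)&(P[:,2]<.22)]; print(len(P),P.mean(0),P.min(0),P.max(0))
```

```text
t 51.3 p [0.4892 0.1879 0.1847] psi 89.1 z [-0. -0. -1.] F [ 0.6 -0.4 -1.8] w 9.5 gf 50.0 j [-0.    0.36 -0.57  1.88  0.24  0.97 -0.69]
-> (0.491, 0.19, 0.1, 88.6) [-0.0, 0.0, 0.001, 0.019, 0.015, 0.706] n 3
-> (0.491, 0.19, 0.059, 88.6) [-0.0, 0.0, 0.0, 0.0, 0.001, 0.341] n 2
141 [0.49288268 0.11696448 0.20394154] [0.45377514 0.0530469  0.19000321] [0.59777945 0.15411969 0.21342831]
```

carry_out(series=[[[0,0,0,0.015,0.008,0.25,1],[0,0,0,0.015,0.008,0.5,1],[0,0,0,0.015,0.008,0.706,1],[0,0,0,0.015,0.008,0.706,1]]])

```text
time_s: 51.75
eef_pos: [0.4886, 0.189, 0.0978]
ee_rot: [-0.001, 0.713, 0.701, -0.003]
wrist_force: [-1.1, 0.0, -2.6]
gripper_width: 0.112
grip_force: 50.0
```

carry_out(series=[[[0,0,0,0,0,0.12,1],[0,0,0,0,0,0.24,1],[0,0,0,0,0,0.32,1],[0,0,0,0,0,0.335,1],[0,0,0,0,0,0.345,1]]])

```text
time_s: 52.25
eef_pos: [0.4905, 0.1913, 0.059]
ee_rot: [-0.0, 0.713, 0.701, -0.0]
wrist_force: [0.3, -0.1, -1.8]
gripper_width: 0.113
grip_force: 50.0
```

carry_out(series=[[[0,0,0,0,0,0,1],[0,0,0,0,0,0,1]]])

```text
time_s: 52.45
eef_pos: [0.4907, 0.1914, 0.0596]
ee_rot: [0.0, 0.713, 0.701, 0.0]
wrist_force: [0.2, -0.1, -1.5]
gripper_width: 0.111
grip_force: 50.0
```

Another 3 mm down, release and rise.

carry_out(series=[[[0,0,0,0,0,0.012,1],[0,0,0,0,0,0.025,1],[0,0,0,0,0,0.025,1],[0,0,0,0,0,0.025,0.65],[0,0,0,0,0,0.025,0.65]]])

```text
time_s: 52.95
eef_pos: [0.4906, 0.1913, 0.0562]
ee_rot: [0.0, 0.713, 0.701, 0.0]
wrist_force: [0.3, 0.1, 0.5]
gripper_width: 0.252
grip_force: 0.0
```

carry_out(series=[[[0,0,0,0,0,0,0.6],[0,0,0,0,0,-0.2,0.6],[0,0,0,0,0,-0.5,0.6],[0,0,0,0,0,-0.8,0.6],[0,0,0,0,0,-1,0.6]]])

```text
time_s: 53.45
eef_pos: [0.4909, 0.1916, 0.1784]
ee_rot: [0.0, 0.713, 0.701, 0.001]
wrist_force: [0.2, 0.2, -0.5]
gripper_width: 0.401
grip_force: 0.0
```

carry_out(series=[[[0,0,0,-0.1,-0.3,-0.4,0.6],[0,0,0,-0.2,-0.5,-0.7,0.8],[0,0,0,-0.3,-0.6,-0.9,1],[0,0,0,-0.3,-0.6,-0.9,1]]])

```text
time_s: 53.85
eef_pos: [0.4179, 0.156, 0.2878]
ee_rot: [0.002, 0.713, 0.701, 0.002]
wrist_force: [0.3, -0.8, 0.2]
gripper_width: 0.169
grip_force: 0.0
```

carry_out(series=[[[0,0,0,-0.4,-0.3,0,1],[0,0,0,-0.8,-0.3,0,1],[0,0,0,-1,-0.3,0,1],[0,0,0,-1,-0.3,0,1]]])

```text
time_s: 54.25
eef_pos: [0.3795, 0.0332, 0.2833]
ee_rot: [0.0, 0.715, 0.699, -0.001]
wrist_force: [0.1, -0.5, 0.3]
gripper_width: 0.009
grip_force: 0.0
```

Run:
```python
from h import *
st(); c=cam('top'); W=cloud(c); objs(W,xr=(.42,.61),yr=(.08,.37)); 
cv2.imwrite('pics/t8.png',cv2.resize(c['color'][190:310,140:400],None,fx=3,fy=3))
P=W.reshape(-1,3); P=P[(P[:,1]>-.02)&(P[:,1]<.062)&(P[:,2]>.12)&(P[:,2]<.19)&(P[:,0]>.5)&(P[:,0]<.62)]; print('bar',len(P),P.mean(0),P.min(0),P.max(0)); B=P[P[:,1]<.04]; print(B.mean(0),B.min(0),B.max(0))
```

```text
t 54.25 p [0.3795 0.0332 0.2833] psi 88.7 z [-0. -0. -1.] F [ 0.1 -0.5  0.3] w 0.8 gf 0.0 j [ 0.3  -0.03 -0.5   2.05 -0.01  1.12 -0.21]
px [179. 241.] n 227 xyz [0.539 0.329 0.07 ] circ [541.6 328.7] 25.0 sq [544. 340.] [70. 84.] 89
px [207. 241.] n 235 xyz [0.537 0.257 0.069] circ [536.9 260.5] 27.3 sq [538. 270.] [75. 48.] 89
px [243. 256.] n 119 xyz [0.497 0.163 0.069] circ [501.6 153.8] 45.8 sq [495. 163.] [68. 63.] 80
px [180. 270.] n 229 xyz [0.464 0.327 0.069] circ [465.7 330.1] 24.0 sq [469. 339.] [75. 82.] 89
px [206. 271.] n 226 xyz [0.461 0.26  0.069] circ [459.7 261.7] 25.1 sq [463. 273.] [76. 50.] 88
bar 247 [0.55271316 0.0375431  0.15320054] [0.52188511 0.00282909 0.12171582] [0.6031767  0.06186257 0.18851291]
[0.54845672 0.02165497 0.15094909] [0.53991639 0.00282909 0.13829302] [0.55839053 0.03969562 0.15807979]
```

View pics/t8.png

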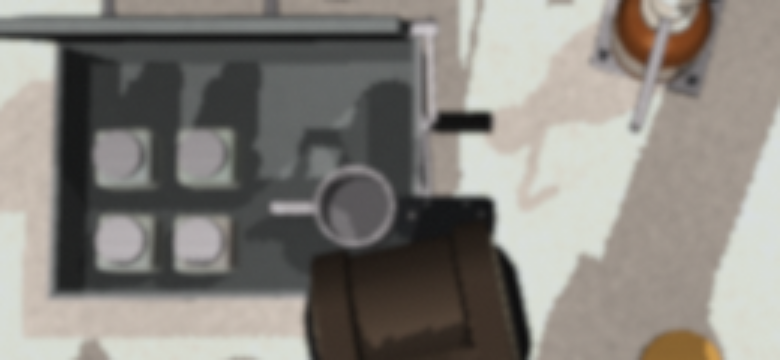

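Mug and all four jars stand in the chest, and the knee bar is in its locked position at (490,122). Now to fold the stay, with the tool tilted away from the lid.

Run:
```python
from h import *
a=(.505,.0127,.152,88.6,25)
plan([(.42,-.05,.26,88.6,25),(.505,.0127,.21,88.6,25),a])
print()
for phi in (53,45,37,30,22,15,8,0):
    d=np.array([85*np.cos(np.radians(phi))-51,0,85*np.sin(np.radians(phi))-68])/1000
    t=np.array([.530,.0127,.152])+d; r=Rd(88.6,25); print(phi,t.round(4),(r.inv().apply(t-np.array(a[:3]))/.12).round(3).tolist())
```

```text
-> (0.42, -0.05, 0.26, 88.6, 25) [0.002, 0.069, 0.0, -0.705, 0.35, 0.196] n 3
-> (0.505, 0.0127, 0.21, 88.6, 25) [-0.001, 0.0, 0.0, 0.315, 0.704, 0.595] n 3
-> (0.505, 0.0127, 0.152, 88.6, 25) [0.0, 0.0, 0.0, -0.203, 0.003, 0.438] n 2

53 [0.5302 0.0127 0.1519] [0.005, 0.21, 0.001]
45 [0.5391 0.0127 0.1441] [-0.021, 0.285, 0.06]
37 [0.5469 0.0127 0.1352] [-0.051, 0.35, 0.127]
30 [0.5526 0.0127 0.1265] [-0.08, 0.399, 0.193]
22 [0.5578 0.0127 0.1158] [-0.117, 0.443, 0.273]
15 [0.5611 0.0127 0.106 ] [-0.151, 0.471, 0.347]
8 [0.5632 0.0127 0.0958] [-0.186, 0.489, 0.424]
0 [0.564  0.0127 0.084 ] [-0.227, 0.497, 0.514]
```

carry_out(series=[[[0,0.023,0,-0.3,0.15,0.07,1],[0,0.046,0,-0.705,0.35,0.196,1],[0,0.069,0,-0.705,0.35,0.196,1],[0,0.069,0,-0.705,0.35,0.196,1]]])

```text
time_s: 54.7
eef_pos: [0.4216, -0.0522, 0.2583]
ee_rot: [-0.153, 0.699, 0.682, 0.155]
wrist_force: [-0.1, 1.0, -0.7]
gripper_width: 0.007
grip_force: 0.0
```

Run:
```python
from h import *
st(); plan([(.505,.0127,.21,88.6,25),(.505,.0127,.152,88.6,25)])
```

```text
t 54.7 p [ 0.4216 -0.0522  0.2583] psi 88.6 z [ 0.01  0.42 -0.91] F [-0.1  1.  -0.7] w 0.6 gf 0.0 j [ 0.56  0.17 -0.26  1.98 -0.41  1.16  0.48]
-> (0.505, 0.0127, 0.21, 88.6, 25) [0.001, -0.0, 0.0, 0.335, 0.682, 0.6] n 3
-> (0.505, 0.0127, 0.152, 88.6, 25) [0.0, -0.0, 0.0, -0.206, 0.004, 0.438] n 2
```

carry_out(series=[[[0,0,0,0.12,0.25,0.2,1],[0,0,0,0.24,0.5,0.4,1],[0,0,0,0.335,0.682,0.6,1],[0,0,0,0.335,0.682,0.6,1]]])

```text
time_s: 55.1
eef_pos: [0.5043, 0.0221, 0.2095]
ee_rot: [-0.154, 0.694, 0.686, 0.153]
wrist_force: [-0.2, 0.7, -0.0]
gripper_width: 0.002
grip_force: 0.0
```

carry_out(series=[[[0,0,0,-0.1,0,0.22,1],[0,0,0,-0.206,0,0.438,1],[0,0,0,-0.206,0,0.438,1],[0,0,0,-0.206,0,0.438,1]]])

```text
time_s: 55.5
eef_pos: [0.5031, 0.0174, 0.1541]
ee_rot: [-0.152, 0.696, 0.685, 0.153]
wrist_force: [0.0, -0.4, 0.0]
gripper_width: 0.004
grip_force: 0.0
```

carry_out(series=[[[0,0,0,0,0.08,0,1],[0,0,0,0,0.15,0,1],[0,0,0,0,0.2,0,1],[0,0,0,0,0.2,0,1]]])

```text
time_s: 55.9
eef_pos: [0.5287, 0.0163, 0.1547]
ee_rot: [-0.15, 0.696, 0.685, 0.154]
wrist_force: [0.1, -0.2, 0.5]
gripper_width: 0.005
grip_force: 0.0
```

Run:
```python
from h import *
st(); P=cloud(cam('top')).reshape(-1,3); B=P[(P[:,1]>-.0)&(P[:,1]<.06)&(P[:,2]>.09)&(P[:,2]<.17)&(P[:,0]>.5)&(P[:,0]<.62)]; print(len(B),B.mean(0) if len(B) else '')
```

```text
t 55.9 p [0.5287 0.0163 0.1547] psi 89.1 z [ 0.01  0.42 -0.91] F [ 0.1 -0.2  0.5] w 0.5 gf 0.0 j [ 0.39  0.43 -0.32  1.91 -0.39  0.9   0.34]
203 [0.54412584 0.04105527 0.14945653]
```

carry_out(series=[[[0,0,0,0,0.05,0,1],[0,0,0,-0.012,0.08,0.03,1],[0,0,0,-0.026,0.115,0.06,1],[0,0,0,-0.04,0.15,0.095,1],[0,0,0,-0.056,0.18,0.127,1]]])

```text
time_s: 56.45
eef_pos: [0.5483, 0.0159, 0.1364]
ee_rot: [-0.151, 0.697, 0.685, 0.153]
wrist_force: [-4.5, -2.0, -2.2]
gripper_width: 0.007
grip_force: 2.5
```

Run:
```python
from h import *
st(); c=cam('top'); P=cloud(c).reshape(-1,3); B=P[(P[:,1]>-.0)&(P[:,1]<.06)&(P[:,2]>.09)&(P[:,2]<.17)&(P[:,0]>.5)&(P[:,0]<.62)]; print(len(B),B.mean(0) if len(B) else '')
cv2.imwrite('pics/t9.png',cv2.resize(c['color'][190:310,240:360],None,fx=4,fy=4))
```

```text
t 56.45 p [0.5483 0.0159 0.1364] psi 89.0 z [ 0.01  0.42 -0.91] F [-4.5 -2.  -2.2] w 0.6 gf 2.5 j [ 0.38  0.48 -0.31  1.87 -0.38  0.88  0.33]
188 [0.55916936 0.04129346 0.13458829]
```

carry_out(series=[[[0,0,0,-0.015,0.03,0.035,1],[0,0,0,-0.029,0.06,0.066,1],[0,0,0,-0.066,0.105,0.146,1],[0,0,0,-0.1,0.14,0.22,1],[0,0,0,-0.1,0.14,0.22,1]]])

```text
time_s: 57.0
eef_pos: [0.5619, 0.0161, 0.1059]
ee_rot: [-0.154, 0.696, 0.685, 0.151]
wrist_force: [-9.8, -1.1, -5.9]
gripper_width: 0.002
grip_force: 4.8
```

carry_out(series=[[[0,0,0,0,0,0,1],[0,0,0,0,0,0,1],[0,0,0,0,0,0,1],[0,0,0,0,0,0,1],[0,0,0,0,0,0,1]]])

```text
time_s: 57.5
eef_pos: [0.5619, 0.0161, 0.1061]
ee_rot: [-0.154, 0.696, 0.685, 0.151]
wrist_force: [-10.2, -2.1, -7.2]
gripper_width: 0.004
grip_force: 4.8
```

Run:
```python
from h import *
st(); c=cam('top'); P=cloud(c).reshape(-1,3); B=P[(P[:,1]>-.0)&(P[:,1]<.06)&(P[:,2]>.03)&(P[:,2]<.17)&(P[:,0]>.5)&(P[:,0]<.62)]; print(len(B),B.mean(0) if len(B) else '')
L=P[(P[:,1]>.15)&(P[:,1]<.3)&(P[:,2]>.2)&(P[:,0]>.35)&(P[:,0]<.7)]; print('lid top',np.percentile(L,[1,50,99],axis=0) if len(L) else '')
```

```text
t 57.5 p [0.5619 0.0161 0.1061] psi 88.9 z [-0.    0.42 -0.91] F [-10.2  -2.1  -7.2] w 0.4 gf 4.8 j [ 0.37  0.55 -0.31  1.86 -0.37  0.84  0.34]
186 [0.56685152 0.04162963 0.10913473]
lid top [[0.53228361 0.1519383  0.2022232 ]
 [0.56671142 0.22483986 0.28416482]
 [0.59645145 0.29736152 0.30120311]]
```

carry_out(series=[[[0,0,0,0,-0.1,0,1],[0,0,0,0,-0.25,0,1],[0,0,0,0,-0.4,0,1],[0,0,0,0,-0.4,0,1]]])

```text
time_s: 57.95
eef_pos: [0.5166, 0.0172, 0.1089]
ee_rot: [-0.151, 0.697, 0.685, 0.154]
wrist_force: [0.0, -1.1, 0.1]
gripper_width: 0.001
grip_force: 0.0
```

Run:
```python
from h import *
st(); c=cam('top'); P=cloud(c).reshape(-1,3); B=P[(P[:,1]>-.0)&(P[:,1]<.045)&(P[:,2]>.03)&(P[:,2]<.17)&(P[:,0]>.545)&(P[:,0]<.62)]; print(len(B),B.mean(0) if len(B) else '')
L=P[(P[:,1]>.15)&(P[:,1]<.3)&(P[:,2]>.13)&(P[:,0]>.35)&(P[:,0]<.7)]; print('lid top',np.percentile(L,[1,50,99],axis=0) if len(L) else '')
plan([(.49,-.08,.16,88.6,25),(.40,-.15,.30,88.6,0)])
```

```text
t 57.95 p [0.5166 0.0172 0.1089] psi 89.0 z [ 0.01  0.42 -0.91] F [ 0.  -1.1  0.1] w 0.1 gf 0.0 j [ 0.4   0.48 -0.33  1.97 -0.4   0.79  0.38]
94 [0.57925057 0.02730699 0.10415113]
lid top [[0.51412723 0.15137146 0.13266876]
 [0.56122242 0.22343533 0.25806629]
 [0.62516393 0.29788986 0.29107288]]
-> (0.49, -0.08, 0.16, 88.6, 25) [0.002, 0.0, 0.001, -0.559, -0.218, -0.726] n 3
-> .. [-0.002, -0.053, 0.0, -0.043, -0.579, -1.0] n 4
-> (0.4, -0.15, 0.3, 88.6, 0) [-0.0, -0.016, 0.0, -0.111, -0.171, -0.283] n 1
```

The lid is coming down. I'll withdraw and wait about 7 s.

carry_out(series=[[[0,0,0,-0.2,-0.1,-0.3,1],[0,0,0,-0.4,-0.2,-0.5,1],[0,0,0,-0.559,-0.218,-0.726,1],[0,0,0,-0.559,-0.218,-0.726,1]]])

```text
time_s: 58.4
eef_pos: [0.4923, -0.0851, 0.1614]
ee_rot: [-0.147, 0.699, 0.683, 0.154]
wrist_force: [0.4, 0.1, 0.6]
gripper_width: 0.007
grip_force: 0.0
```

carry_out(series=[[[0,-0.02,0,-0.04,-0.3,-0.5,1],[0,-0.04,0,-0.043,-0.579,-1,1],[0,-0.053,0,-0.043,-0.579,-1,1],[0,-0.053,0,-0.043,-0.579,-1,1]]])

```text
time_s: 58.8
eef_pos: [0.4211, -0.1336, 0.2707]
ee_rot: [-0.03, 0.712, 0.701, 0.037]
wrist_force: [-0.0, 0.1, -0.5]
gripper_width: 0.004
grip_force: 0.0
```

carry_out(series=[[[0,0,0,0,0,0,1],[0,0,0,0,0,0,1],[0,0,0,0,0,0,1],[0,0,0,0,0,0,1],[0,0,0,0,0,0,1]]])

```text
time_s: 59.3
eef_pos: [0.4194, -0.1338, 0.2652]
ee_rot: [-0.036, 0.712, 0.7, 0.036]
wrist_force: [0.5, 0.6, 1.0]
gripper_width: 0.005
grip_force: 0.0
```

carry_out(series=[[[0,0,0,0,0,0,1],[0,0,0,0,0,0,1],[0,0,0,0,0,0,1],[0,0,0,0,0,0,1],[0,0,0,0,0,0,1]]])

```text
time_s: 59.8
eef_pos: [0.4194, -0.1339, 0.2661]
ee_rot: [-0.035, 0.712, 0.7, 0.036]
wrist_force: [-0.3, 0.6, 0.1]
gripper_width: 0.003
grip_force: 0.0
```

carry_out(series=[[[0,0,0,0,0,0,1],[0,0,0,0,0,0,1],[0,0,0,0,0,0,1],[0,0,0,0,0,0,1],[0,0,0,0,0,0,1]]])

```text
time_s: 60.3
eef_pos: [0.4194, -0.1339, 0.266]
ee_rot: [-0.035, 0.712, 0.7, 0.036]
wrist_force: [-0.6, 0.1, -0.1]
gripper_width: 0.004
grip_force: 0.0
```

carry_out(series=[[[0,0,0,0,0,0,1],[0,0,0,0,0,0,1],[0,0,0,0,0,0,1],[0,0,0,0,0,0,1],[0,0,0,0,0,0,1]]])

```text
time_s: 60.8
eef_pos: [0.4194, -0.1339, 0.266]
ee_rot: [-0.035, 0.712, 0.7, 0.036]
wrist_force: [0.1, 0.6, -0.3]
gripper_width: 0.007
grip_force: 0.0
```

carry_out(series=[[[0,0,0,0,0,0,1],[0,0,0,0,0,0,1],[0,0,0,0,0,0,1],[0,0,0,0,0,0,1],[0,0,0,0,0,0,1]]])

```text
time_s: 61.3
eef_pos: [0.4194, -0.1339, 0.266]
ee_rot: [-0.035, 0.712, 0.7, 0.036]
wrist_force: [0.4, 0.5, -0.5]
gripper_width: 0.002
grip_force: 0.0
```

carry_out(series=[[[0,0,0,0,0,0,1],[0,0,0,0,0,0,1],[0,0,0,0,0,0,1],[0,0,0,0,0,0,1],[0,0,0,0,0,0,1]]])

```text
time_s: 61.8
eef_pos: [0.4194, -0.1339, 0.266]
ee_rot: [-0.035, 0.712, 0.7, 0.036]
wrist_force: [0.0, 0.4, -0.2]
gripper_width: 0.006
grip_force: 0.0
```

carry_out(series=[[[0,0,0,0,0,0,1],[0,0,0,0,0,0,1],[0,0,0,0,0,0,1],[0,0,0,0,0,0,1],[0,0,0,0,0,0,1]]])

```text
time_s: 62.3
eef_pos: [0.4194, -0.1339, 0.266]
ee_rot: [-0.035, 0.712, 0.7, 0.036]
wrist_force: [0.2, 0.8, 0.4]
gripper_width: 0.007
grip_force: 0.0
```

carry_out(series=[[[0,0,0,0,0,0,1],[0,0,0,0,0,0,1],[0,0,0,0,0,0,1],[0,0,0,0,0,0,1],[0,0,0,0,0,0,1]]])

```text
time_s: 62.8
eef_pos: [0.4194, -0.1339, 0.266]
ee_rot: [-0.035, 0.712, 0.7, 0.036]
wrist_force: [0.1, -0.6, 0.4]
gripper_width: 0.004
grip_force: 0.0
```

carry_out(series=[[[0,0,0,0,0,0,1],[0,0,0,0,0,0,1],[0,0,0,0,0,0,1],[0,0,0,0,0,0,1],[0,0,0,0,0,0,1]]])

```text
time_s: 63.3
eef_pos: [0.4194, -0.1339, 0.2661]
ee_rot: [-0.035, 0.712, 0.7, 0.036]
wrist_force: [0.8, 0.0, 0.8]
gripper_width: 0.004
grip_force: 0.0
```

carry_out(series=[[[0,0,0,0,0,0,1],[0,0,0,0,0,0,1],[0,0,0,0,0,0,1],[0,0,0,0,0,0,1],[0,0,0,0,0,0,1]]])

```text
time_s: 63.8
eef_pos: [0.4194, -0.1339, 0.266]
ee_rot: [-0.035, 0.712, 0.7, 0.036]
wrist_force: [-0.8, 0.3, 0.4]
gripper_width: 0.006
grip_force: 0.0
```

Run:
```python
from h import *
st(); c=cam('top'); W=cloud(c); P=W.reshape(-1,3)
b=P[(P[:,0]>.42)&(P[:,0]<.47)&(P[:,1]>.15)&(P[:,1]<.3)]; b=b[b[:,2]>.135]; print('bar',len(b),b.mean(0) if len(b) else '')
L=P[(P[:,0]>.46)&(P[:,0]<.62)&(P[:,1]>.1)&(P[:,1]<.35)]; A=np.c_[L[:,:2],np.ones(len(L))]; print('lid plane',np.linalg.lstsq(A,L[:,2],rcond=None)[0])
cv2.imwrite('pics/t10.png',c['color'])
```

```text
t 63.8 p [ 0.4194 -0.1339  0.266 ] psi 89.0 z [ 0.    0.1  -0.99] F [-0.8  0.3  0.4] w 0.5 gf 0.0 j [ 0.47  0.11 -0.21  1.96 -0.08  1.11  0.28]
bar 270 [0.44259319 0.2255097  0.14967443]
lid plane [-0.00378712  0.00020653  0.11014973]
```

View pics/t10.png

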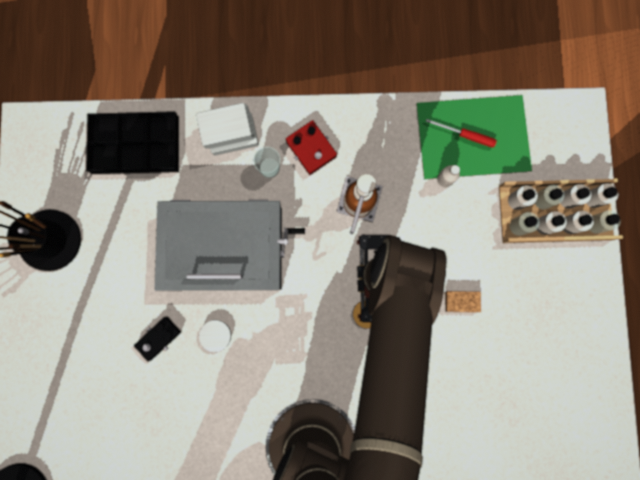

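The lid is shut flat (slope 0.004 rad), its handle is back at (214,276), the robot is clear, and the bystanders are in place.

carry_out(series=[[[0,0,0,0,0,0,1],[0,0,0,0,0,0,1],[0,0,0,0,0,0,1],[0,0,0,0,0,0,1],[0,0,0,0,0,0,1]]])

```text
time_s: 64.35
eef_pos: [0.4195, -0.1339, 0.266]
ee_rot: [-0.035, 0.712, 0.7, 0.036]
wrist_force: [1.4, 0.5, 1.1]
gripper_width: 0.006
grip_force: 0.0
```

carry_out(series=[[[0,0,0,0,0,0,1],[0,0,0,0,0,0,1],[0,0,0,0,0,0,1],[0,0,0,0,0,0,1],[0,0,0,0,0,0,1]]])

```text
time_s: 64.85
eef_pos: [0.4194, -0.1339, 0.266]
ee_rot: [-0.035, 0.712, 0.7, 0.036]
wrist_force: [-0.1, -0.5, 0.9]
gripper_width: 0.005
grip_force: 0.0
```

```bash
python3 -c "
from h import *
print(job.close_job())"
```

```text
the job is handed in; nothing more can be done
None
```

Both pump strokes are done, the mug and all four jars stand in the chest, the lid is shut, and the job is handed in at 65 s; no verdict came back, and the first stroke peaked at 108 N on the wrist (limit 120 N).

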